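Sort the microscope bench: containers to the crate, slide case to the squaring tray

TASK

Sort the three things left out at the microscope by type: take the round containers, the white bottle and the black canister from under the front edge of the small bench shelf, and set them down standing upright in the low grey crate, keeping them upright and not dropping them. Put the flat slide case on the aluminium squaring tray and push it home into the corner, one long side flush against the long stop and one end flush against the short stop. Leave the dish, the filter cube and the tip box where they are.

Things in the scene. Friction and masses are not known exactly. Their poses are not given: they have to be found in the camera images.
- bottle: white round bottle with a ribbed cap, standing upright; body 52 mm in diameter, solid to 80 mm above its underside, narrower cap to 122 mm, 0.13 to 0.27 kg. Origin: centre of the underside, z up. Starts under the riser, its axis 35 to 50 mm behind the board's front edge. Grip round the body (about 62 mm up suits).
- canister: black round screw-cap canister, standing upright, 85 mm tall; body 44 mm in diameter to 61 mm up, cap 47 mm in diameter from 62 to 85 mm, 0.08 to 0.17 kg. Origin: centre of the underside, z up. Starts under the riser, about 170 mm beside the bottle, on either side of it. Grip by the cap (about 72 mm up) or the body.
- case: flat black slide case lying on the desk, 34 x 86 x 10 mm (own x, y, z), 0.018 to 0.033 kg. Origin: centre of the underside; y along its length, z up.
- riser: small fixed bench shelf: white board 170 mm deep (x), 360 wide (y), 18 thick, underside 220 mm above the desk, on two 6 mm side panels centred at y = -174 and +174; open in front and behind; front edge at x = -86. Origin: middle of its footprint, on the desk; x points away from the robot. The board blocks a gripper pointing straight down; one leaning 40 degrees, fingers forward, fits.
- crate: fixed low open grey crate, outside 130 (own x) x 240 (own y) x 30 mm high, walls and floor 5 mm thick, no dividers (two small lips on its short ends reach 8 mm farther out). Origin: centre of the underside; own x points roughly away from the robot.
- tray: fixed aluminium squaring tray: plate 130 (x) x 180 (y) x 6 mm, two dark steel stops rising to 20 mm above the desk: the long one along the +x edge, inner face at x = +57 mm; the short one along the +y end, inner face at y = +82. Other sides open. Origin: centre of the underside; x points roughly away from the robot. A case fully home has its centre at x = +40, y = +39, z = 6, length along y.
- dish: bystander: round shallow glass dish with a lid, 59 mm across, 15 mm high, on the desk under the back of the riser. Origin: centre of the underside.
- filter_cube: bystander: small black filter cube, 39 x 32 x 36 mm high, on the desk under the back of the riser. Origin: centre of the underside.
- tip_carton: bystander: tip box, white with a blue lid, 86 x 122 x 66 mm, on the desk at the right beyond the work. Origin: centre of the underside.

How it is judged:
By the outcome, as a careful person would: the job done as asked, in the order asked, and still so for the second after the job is handed in, with the robot touching nothing.
It also fails if it takes over 72 s, if anything falls off the work surface, if the arm or the gripper's body presses on something with over 40 N, if the wrist force passes 120 N, or if a joint passes its speed limit or range.

ROBOT

A 7-joint arm with a two-finger parallel gripper is mounted at the origin on a cart in front of the work surface, level with it; the furniture and walls round the work are solid. World frame = base frame: x ahead of the robot, y to its left, z up, the work surface at z = 0. Lengths are in m, angles in rad, forces in N, time in s.
With the tool pointing down it reaches from about 0.4 to 0.875 m from the base axis. Payload 19.3 kg.
Tool frame: the origin (TCP) lies midway between the tips of the shut fingers; the grasp point (between the pads) lies 19 mm behind it (manip.grip_depth is the distance from the TCP to the grasp point, in m); z points along the fingers, y is the line along which they close (so a half turn about z gives the same grasp; the last joint's range is limited). The gripper opens to 85 mm and grips with 20 to 120 N. Pads are 22 mm wide; open, the fingers measure 114 mm over their backs; the gripper's body (76 mm by 85 mm) begins 54 mm behind the grasp point. The pads swing forward as they close: fully open they stand 13 mm farther back than shut.
Start: joints at [-1.199, 0.521, -0.036, 1.599, 0.021, 1.021, -0.113], TCP at [0.267, 0.565, 0.231] pointing down, gripper open.
Joint ranges: [-2.91, 2.91], [-0.3, 2.13], [-1.5, 1.42], [0.17, 2.43], [-1.26, 4.41], [0.16, 1.93], [-2.52, 2.52]. Speed limits (rad/s): [1.89, 1.89, 2.39, 2.39, 3.01, 3.01, 3.01].

INTERFACE

Orientations are given as a unit quaternion [w, x, y, z].
In Python, from workcell import status, imaging, ticket, nets, manip gives the robot as it stands.
- The arm moves only by the tool play_rows, never from a script. Its argument "series" is a list of rows, each a list of 2 entries, a list of its own where there are three numbers: the shift along the tool's x, y, z scaled (see below), then the turn, a rotation vector about the tool's x, y, z scaled (see below). A call has 1 to 12 rows; each row is the pose to reach, as a shift and turn from the pose commanded when the call began, along the tool's axes at that moment; what a row does not reach only later rows make up. The controller multiplies each number of a shift by 0.1 m and each number of a turn by 90 degrees. A row lasts 1/10 s, in which the tool goes at most 50 mm and 8.59 degrees, less where a joint would pass 70% of its speed; a pose out of reach is approached as far as the arm can. A call with a number of a shift or a turn outside -1 to 1 is refused whole. A call with a gripper value outside its range is refused whole. "hand" is the opening, from 0 (shut) to 1 (fully open), set as the call begins (left out, the last holds). The fingers move at their own pace and stop on an object; the grip force is fixed at half the most. Time passes only in rows, so rows that repeat a pose let the fingers close. It gives the time, the measured TCP pose, the force, the opening and the grip force at its end, in the units of the state.
- status.state(): the state, without advancing time (a new reading comes with each control period).
- imaging.get_image(name): name is "scene" or "side" or "wrist"; returns the picture (384x512x3 uint8, blue, green, red); there is no depth.
- imaging.calibration(name): a dict with "fx", "fy", "cx", "cy" (pixels), "k1" (the pictures are not rectified: a ray, as slopes to the right and down, at radius r is drawn at 1 + k1 r^2 times it, then the intrinsics apply), "R" (3x3) and "t" (3): a world point X has camera coordinates R X + t. Camera axes: x right, y down, z forward; pixel columns grow to the right and rows downward; lengths in m; the calibration is good to about 2 mm. A picture is of the moment at which its call begins: read the wrist's pose just before it. calibration takes no time and is no camera call; for the wrist camera it gives the pose at the moment of the call.
- ticket.sign_off(): hands the job in; it is judged then, once.
Trained networks look in the newest picture that a camera, given by its name, has taken for a name from the list of things; names that differ only in an ending like _2 or _b are one class to them, and where a whole thing is asked for, a point or a joint stands for the part that bears it (a point fixed in the world has none). Each returns a list of dicts, best first, with "score" (0 to 1); they miss things now and then, are a little off and sometimes report something else, mostly with a low value. They report only what shows in the picture. A call takes as long as a camera call.
- nets.recognise(target, camera): "pixel" ([column, row] in pixels, amid what is visible of it).
The state is a dict: "time": time; "joints": joint angles; "joint_vel": joint speeds; "tau": joint torques, N m; "eef_pos": TCP position; "ee_rot": TCP orientation; "wrist_force": force on the tool from outside, world axes, zero at the start; "torque": the same for the moment, N m; "gripper_width": finger opening in m; "grip_force": force on a finger pad.
Only numpy, scipy, OpenCV 4.12 (cv2) and the standard library are available. Lean on these libraries where they do the work, as an engineer would, in place of code of your own. Each camera call takes 0.05 s, during which the arm holds its last target. There are 200 camera calls.

## Working session

There is one attempt and no reset: what is moved stays moved. The work goes in short steps, Python scripts to look and compute and a tool call to move; the robot and the scene stay as the last step left them, time stands still between calls to the robot, and variables do not carry over. Pictures are saved under pics/ and viewed, at most 10 in all, crops included, and the job is handed in when it is done.

Besides the shell and the picture viewer there is one more tool, called after "Call:" as name(argument=value, ...) on one line, values as JSON. play_rows: Moves the arm, as the interface text tells. Its arguments: {"type":"object","properties":{"series":{"type":"array"},"hand":{"type":"number"}},"required":["series"]}

```bash
mkdir -p pics; ls
python3 - <<'E'
from workcell import status, imaging, nets, manip
import cv2, numpy as np
print(status.state()); print(manip.grip_depth, [a for a in dir(manip) if a[0]!='_'])
ims={}
for c in ["scene","side"]:
    im=imaging.get_image(c); cv2.imwrite(f"pics/{c}0.png",im)
    k=imaging.calibration(c); print(c,{a:np.round(k[a],4).tolist() for a in k})
    for n in ["bottle","canister","case","riser","crate","tray","dish","filter_cube","tip_carton"]:
        print(n,[(np.round(d["pixel"]).tolist(),round(d["score"],2)) for d in nets.recognise(n,c)[:2]])
E
```

```text
pics
{'time': 0.0, 'joints': array([-1.19921434,  0.52202561, -0.03633306,  1.60001985,  0.0212374 ,
        1.02104529, -0.11278641]), 'joint_vel': array([-5.95975066e-04,  7.70955809e-05,  5.72326148e-05, -2.45067864e-04,
       -7.30598758e-04, -1.09018481e-03, -2.52174474e-04]), 'tau': array([ 4.23714891e-04, -9.27108192e+01,  1.97998166e+00, -3.69954479e+01,
        1.78474712e-02,  7.96269713e-03, -8.57985810e-06]), 'eef_pos': array([0.26711752, 0.56467831, 0.23071419]), 'ee_rot': array([-6.92118409e-05,  2.19085221e-01,  9.75705569e-01, -5.51755115e-04]), 'wrist_force': array([ 0.63534625, -0.05843558,  0.12812843]), 'torque': array([ 0.00439158, -0.00346818,  0.02772795]), 'grip_force': 0.0, 'gripper_width': 0.08564883365617379}
0.0187 ['Unreachable', 'grip_depth']
scene {'fx': 485.6264, 'fy': 485.6264, 'cx': 255.5245, 'cy': 184.2668, 'k1': 0.0726, 'R': [[0.4967, -0.8679, -0.0055], [-0.6251, -0.3533, -0.696], [0.6021, 0.3491, -0.718]], 't': [-0.3284, 0.3914, 1.0593]}
bottle [([229.0, 169.0], 0.66)]
canister [([284.0, 186.0], 0.96)]
case [([230.0, 216.0], 0.6)]
riser [([265.0, 126.0], 0.56)]
crate [([139.0, 182.0], 0.85)]
tray [([315.0, 270.0], 0.84)]
dish [([255.0, 162.0], 0.6)]
filter_cube [([285.0, 168.0], 0.64), ([285.0, 186.0], 0.33)]
tip_carton [([367.0, 204.0], 0.8), ([318.0, 273.0], 0.62)]
side {'fx': 371.9941, 'fy': 371.9941, 'cx': 255.1305, 'cy': 188.1482, 'k1': -0.0734, 'R': [[0.0246, -0.9996, -0.0114], [-0.6211, -0.0063, -0.7837], [0.7833, 0.0264, -0.6211]], 't': [-0.0342, 0.3988, 0.7345]}
bottle [([231.0, 179.0], 0.89)]
canister [([288.0, 181.0], 0.92)]
case [([257.0, 215.0], 0.6)]
riser [([266.0, 129.0], 0.84)]
crate [([116.0, 231.0], 0.85)]
tray [([345.0, 226.0], 0.67), ([231.0, 179.0], 0.57)]
dish [([240.0, 175.0], 0.63)]
filter_cube []
tip_carton [([346.0, 172.0], 0.93), ([262.0, 132.0], 0.75)]
```

Run:
```python
import cv2
a=cv2.imread("pics/scene0.png")[90:340,60:420]; b=cv2.imread("pics/side0.png")[90:300,40:420]
cv2.imwrite("pics/sceneB.png",cv2.resize(a,(792,550),interpolation=cv2.INTER_CUBIC))
cv2.imwrite("pics/sideB.png",cv2.resize(b,(798,441),interpolation=cv2.INTER_CUBIC))
```

```text
(no output)
```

View pics/sceneB.png

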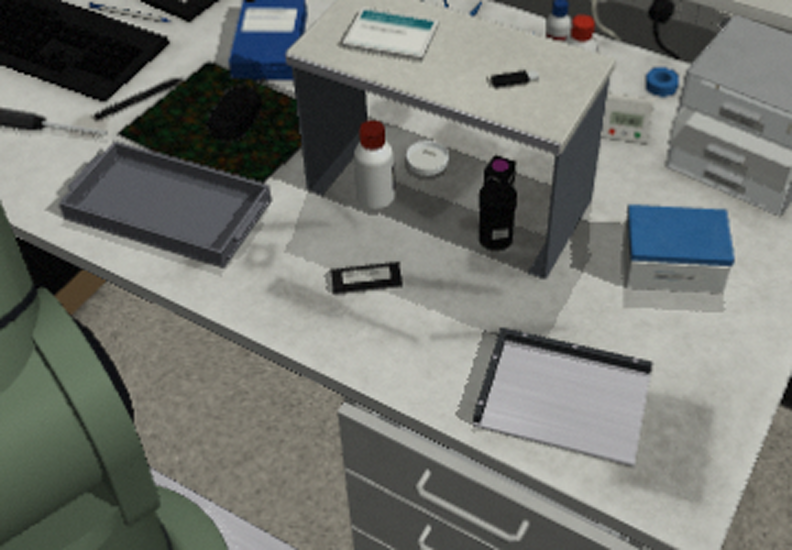

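View pics/sideB.png

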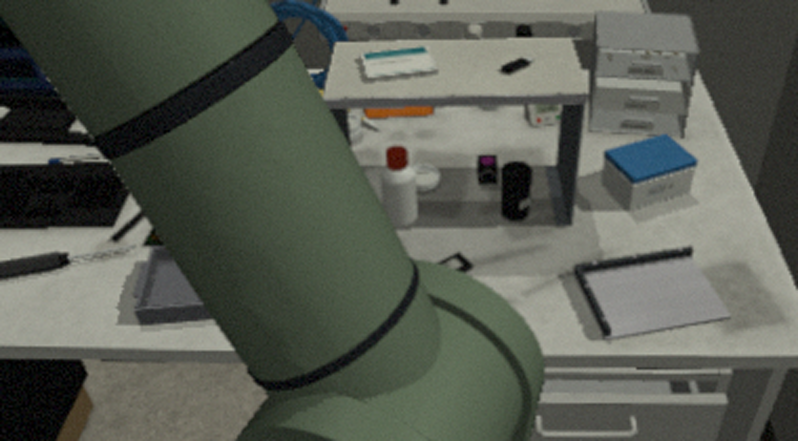

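The scene picture shows a white bottle with a red cap (crop 375,180), a black canister (497,215), the case (366,277), the crate on the left with rim corners at 62,203 / 117,145 / 268,190 / 222,262, and the tray at lower right. The side picture is partly hidden by the arm. Next I turn these pixels into positions and check them with an overlay.

```bash
cat > h.py <<'E'
import numpy as np, cv2
from scipy.optimize import least_squares
from scipy.spatial.transform import Rotation as R
from workcell import status, imaging, nets
def cal(c): 
    k=imaging.calibration(c); return {a:np.array(k[a],float) for a in k}
def proj(k,X):
    p=np.atleast_2d(X)@k["R"].T+k["t"]; s=p[:,:2]/p[:,2:]; s=s*(1+k["k1"]*(s**2).sum(1,keepdims=True))
    return s*[k["fx"],k["fy"]]+[k["cx"],k["cy"]]
def back(k,uv,z):
    s=(np.atleast_2d(uv)-[k["cx"],k["cy"]])/[k["fx"],k["fy"]]; u=s.copy()
    for _ in range(10): u=s/(1+k["k1"]*(u**2).sum(1,keepdims=True))
    d=np.c_[u,np.ones(len(u))]@k["R"]; o=-k["R"].T@k["t"]
    return o+d*((z-o[2])/d[:,2])[:,None]
def rect(x,y,a,pts):
    c,s=np.cos(a),np.sin(a); P=np.array(pts,float); return np.c_[x+c*P[:,0]-s*P[:,1],y+s*P[:,0]+c*P[:,1],P[:,2]]
def fit(ks,pts,uvs,x0):
    # ks: list of cameras, pts local, uvs list (rows nan ok)
    f=lambda q:np.concatenate([np.nan_to_num((proj(k,rect(*q,pts))-uv)).ravel() for k,uv in zip(ks,uvs)])
    r=least_squares(f,x0,loss="soft_l1",f_scale=2); return r.x,np.abs(r.fun).reshape(-1,2).round(1).tolist()
def quat(q): return R.from_quat([q[1],q[2],q[3],q[0]])
def to_rows(goal_pos,goal_R,p0,q0):
    R0=quat(q0); return R0.inv().apply(np.array(goal_pos)-p0)/0.1,(R0.inv()*goal_R).as_rotvec()/(np.pi/2)
def cyl(x,y,prof):
    t=np.linspace(0,2*np.pi,60); return [np.c_[x+r*np.cos(t),y+r*np.sin(t),0*t+z] for r,z in prof]
E
cat > fit0.py <<'E'
from h import *
S=cal("scene"); D=cal("side")
sc=lambda l:np.array(l,float)/2.2+[60,90]; sd=lambda l:np.array(l,float)/2.1+[40,90]
n=[np.nan]*2
tr,e=fit([S,D],[[-.065,.09,.006],[-.065,-.09,.006],[.065,-.09,.02],[.065,.09,.02]],[sc([(475,427),(633,463),(651,362),(500,330)]),sd([(608,334),(728,317),(691,248),(575,268)])],[.6,-.3,0]); print("tray",tr,e)
cr,e=fit([S],[[-.065,.12,.03],[.065,.12,.03],[.065,-.12,.03],[-.065,-.12,.03]],[sc([(62,203),(115,145),(268,190),(222,262)])],[.6,.3,0]); print("crate",cr,e)
ca,e=fit([S],[[-.017,.043,.01],[.017,.043,.01],[.017,-.043,.01],[-.017,-.043,.01]],[sc([(333,283),(327,269),(399,262),(402,280)])],[.6,.1,0]); print("case",ca,e)
ri,e=fit([S,D],[[-.086,.18,.238],[-.086,-.18,.238],[-.086,-.177,0]],[sc([(290,62),(562,147),(545,277)]),sd([(327,101),(584,100),(572,224)])],[.85,0,0]); print("riser",ri,e)
def two(a,b,za,zb):
    print("S",back(S,sc([a]),za)[0],"D",back(D,sd([b]),zb)[0])
two((375,180),(400,192),.05,.05); two((497,220),(517,195),.0425,.0425)
E
python3 fit0.py
```

```text
tray [ 0.44367681 -0.29801062  0.24719872] [[1.4, 0.4], [0.6, 1.0], [0.3, 0.1], [0.6, 0.8], [0.4, 2.7], [2.3, 0.8], [0.1, 1.3], [0.4, 1.3]]
crate [0.45320554 0.28003759 0.12407791] [[1.5, 1.5], [0.8, 0.5], [1.4, 0.3], [0.6, 1.4]]
case [ 0.48593951 -0.00684868  0.64028604] [[0.5, 1.9], [1.6, 1.1], [0.3, 0.8], [0.5, 0.3]]
riser [ 0.66509259 -0.02401596  0.07109674] [[3.9, 2.7], [0.8, 1.7], [0.3, 2.5], [2.3, 0.3], [3.4, 4.1], [1.0, 1.6]]
S [0.60063622 0.04839939 0.05      ] D [0.61277877 0.05891581 0.05      ]
S [ 0.62157664 -0.12100714  0.0425    ] D [ 0.61679796 -0.1187861   0.0425    ]
```

```bash
cat > plan.py <<'E'
from h import *
G=.0187
def ori(th,psi):
    th,psi=np.radians(th),np.radians(psi)
    z=np.array([np.sin(th)*np.cos(psi),np.sin(th)*np.sin(psi),-np.cos(th)]); y=np.array([-np.sin(psi),np.cos(psi),0])
    return R.from_matrix(np.c_[np.cross(y,z),y,z])
def plan(wps,mm=15,deg=5,start=None):
    """wps: (x,y,z of grasp point, lean, yaw[, mm per row]); prints rounded play_rows calls"""
    if start is None:
        s=status.state(); p,r=np.array(s["eef_pos"]),quat(s["ee_rot"])
    else: p,r=start
    for w in wps:
        gr=ori(w[3],w[4]); gp=np.array(w[:3])+G*gr.as_matrix()[:,2]; m=w[5] if len(w)>5 else mm
        while True:
            d=gp-p; a=(r.inv()*gr).as_rotvec(); L=np.linalg.norm(d); A=np.degrees(np.linalg.norm(a))
            if L<.0006 and A<.15: break
            n=max(1,int(np.ceil(max(L*1000/m,A/deg)))); loc=r.inv().apply(d)/.1
            f=min(1,.98/max(1e-9,np.abs(loc).max()),11/n); k=max(1,int(round(n*f)))
            # grasp-point shift & rotation, scaled to fraction f
            sh=np.round(loc*f,3 if f==1 else 2); tu=np.round(a*f/(np.pi/2),3)
            rows=[[np.round(sh*(i+1)/k,3).tolist(),np.round(tu*(i+1)/k,4).tolist()] for i in range(k)]
            rows.append(rows[-1]); print(str(rows).replace(" ",""))
            p=p+r.apply(sh*.1); r=r*R.from_rotvec(tu*np.pi/2)
            if f==1: break
        print("  # at",w,"tcp",p.round(4))
    return p,r
E
python3 - <<'E'
from plan import *
s=status.state(); k=cal("wrist"); r=quat(s["ee_rot"])
print("cam in tool",(k["R"]@r.as_matrix()).T.round(3), r.inv().apply(-k["R"].T@k["t"]-s["eef_pos"]),k["fx"])
plan([(.40,.36,.20,42,28)],mm=30,deg=7)
E
```

```text
cam in tool [[-0.001 -0.947 -0.32 ]
 [ 1.    -0.001 -0.001]
 [ 0.001 -0.32   0.947]] [ 0.08058166 -0.00087338 -0.14215609] 310.26047419061115
[[[-0.196,-0.108,0.042],[-0.0198,-0.0394,-0.0514]],[[-0.392,-0.216,0.084],[-0.0396,-0.0788,-0.1028]],[[-0.588,-0.324,0.126],[-0.0594,-0.1182,-0.1542]],[[-0.784,-0.432,0.168],[-0.0792,-0.1576,-0.2056]],[[-0.98,-0.54,0.21],[-0.099,-0.197,-0.257]],[[-0.98,-0.54,0.21],[-0.099,-0.197,-0.257]]]
[[[-0.128,-0.196,0.072],[-0.0214,-0.0424,-0.0556]],[[-0.256,-0.392,0.144],[-0.0428,-0.0848,-0.1112]],[[-0.384,-0.588,0.216],[-0.0642,-0.1272,-0.1668]],[[-0.512,-0.784,0.288],[-0.0856,-0.1696,-0.2224]],[[-0.64,-0.98,0.36],[-0.107,-0.212,-0.278]],[[-0.64,-0.98,0.36],[-0.107,-0.212,-0.278]]]
[[[-0.005,-0.129,0.035],[-0.011,-0.023,-0.03]],[[-0.005,-0.129,0.035],[-0.011,-0.023,-0.03]]]
  # at (0.4, 0.36, 0.2, 42, 28) tcp [0.411  0.3659 0.1861]
```

Call:
play_rows(series=[[[-0.49, -0.27, 0.1], [-0.05, -0.1, -0.13]], [[-0.98, -0.54, 0.21], [-0.099, -0.197, -0.257]], [[-0.98, -0.54, 0.21], [-0.099, -0.197, -0.257]], [[-0.98, -0.54, 0.21], [-0.099, -0.197, -0.257]], [[-0.98, -0.54, 0.21], [-0.099, -0.197, -0.257]], [[-0.98, -0.54, 0.21], [-0.099, -0.197, -0.257]]], hand=1)

```text
time: 1.6
eef_pos: [0.3324, 0.4748, 0.2106]
ee_rot: [0.165, 0.018, 0.985, 0.042]
wrist_force: [0.3, 1.1, 0.7]
gripper_width: 0.0854
grip_force: 0.0
```

Call:
play_rows(series=[[[-0.32, -0.49, 0.18], [-0.053, -0.106, -0.139]], [[-0.64, -0.98, 0.36], [-0.107, -0.212, -0.278]], [[-0.64, -0.98, 0.36], [-0.107, -0.212, -0.278]], [[-0.64, -0.98, 0.36], [-0.107, -0.212, -0.278]], [[-0.64, -0.98, 0.36], [-0.107, -0.212, -0.278]], [[-0.64, -0.98, 0.36], [-0.107, -0.212, -0.278]], [[-0.64, -0.98, 0.36], [-0.107, -0.212, -0.278]]])

```text
time: 2.3
eef_pos: [0.4088, 0.3764, 0.1909]
ee_rot: [0.327, -0.18, 0.925, 0.074]
wrist_force: [0.7, -1.2, -0.9]
gripper_width: 0.0851
grip_force: 0.0
```

Call:
play_rows(series=[[[-0.005, -0.129, 0.035], [-0.011, -0.023, -0.03]], [[-0.005, -0.129, 0.035], [-0.011, -0.023, -0.03]], [[-0.005, -0.129, 0.035], [-0.011, -0.023, -0.03]]])

```text
time: 2.6
eef_pos: [0.4163, 0.3644, 0.188]
ee_rot: [0.343, -0.201, 0.914, 0.076]
wrist_force: [-0.1, -0.1, -1.0]
gripper_width: 0.0853
grip_force: 0.0
```

Run:
```python
from plan import *
for c in ["wrist","side","scene"]:
    im=imaging.get_image(c); cv2.imwrite(f"pics/{c}1.png",im)
s=status.state(); print(s["joints"].round(3),s["joint_vel"].round(3),s["eef_pos"],(quat(s["ee_rot"]).inv()*ori(42,28)).as_rotvec(degrees=True))
k=cal("wrist"); np.savez("w1.npz",**k)
a=cv2.imread("pics/side1.png")[60:300,40:420]; b=cv2.imread("pics/wrist1.png")
cv2.imwrite("pics/c1.png",cv2.resize(a,(798,504),interpolation=cv2.INTER_CUBIC))
```

```text
[-1.232  0.349  0.207  2.395  2.118  0.381 -1.102] [-0.006 -0.001 -0.002  0.008  0.024  0.002 -0.012] [0.41535345 0.36549819 0.18816872] [-1.91962396 -0.85057936 -2.30139033]
```

View pics/c1.png

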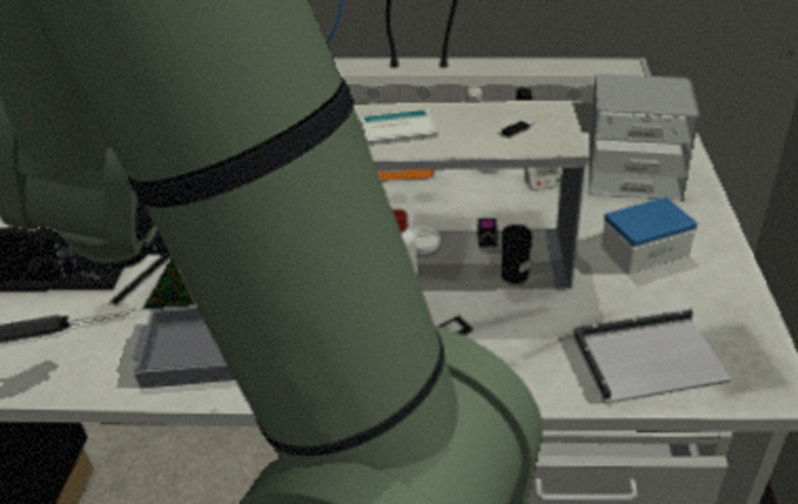

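View pics/wrist1.png

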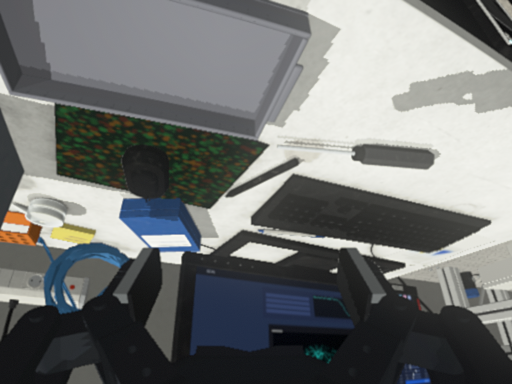

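The side view shows the canister at (517,255) and the tray at (650,355); the arm hides the bottle. The wrist view shows the crate at top left, with its far-left corner near (258,135). The arm is close to its j4 limit here, so I will test the place poses on the way.

Run:
```python
from plan import *
plan([(.466,.340,.09,40,28),(.480,.230,.09,40,20)],mm=40,deg=8)
```

```text
[[[0.11,-0.123,0.327],[-0.006,0.0037,-0.0073]],[[0.22,-0.247,0.653],[-0.012,0.0073,-0.0147]],[[0.33,-0.37,0.98],[-0.018,0.011,-0.022]],[[0.33,-0.37,0.98],[-0.018,0.011,-0.022]]]
[[[0.054,-0.074,0.176],[-0.003,0.002,-0.004]],[[0.054,-0.074,0.176],[-0.003,0.002,-0.004]]]
  # at (0.466, 0.34, 0.09, 40, 28) tcp [0.4767 0.3456 0.0757]
[[[0.093,-0.327,-0.08],[0.0177,-0.0,0.021]],[[0.187,-0.653,-0.16],[0.0353,-0.0,0.042]],[[0.28,-0.98,-0.24],[0.053,-0.0,0.063]],[[0.28,-0.98,-0.24],[0.053,-0.0,0.063]]]
[[[0.015,-0.076,-0.008],[0.004,-0.0,0.005]],[[0.015,-0.076,-0.008],[0.004,-0.0,0.005]]]
  # at (0.48, 0.23, 0.09, 40, 20) tcp [0.4913 0.2341 0.0757]
```

Call:
play_rows(series=[[[0.11, -0.12, 0.33], [-0.006, 0.004, -0.007]], [[0.22, -0.25, 0.65], [-0.012, 0.007, -0.015]], [[0.33, -0.37, 0.98], [-0.018, 0.011, -0.022]], [[0.33, -0.37, 0.98], [-0.018, 0.011, -0.022]]])

```text
time: 3.15
eef_pos: [0.4681, 0.3455, 0.0882]
ee_rot: [0.331, -0.223, 0.913, 0.08]
wrist_force: [-1.5, 0.9, -0.1]
gripper_width: 0.0856
grip_force: 0.0
```

Call:
play_rows(series=[[[0.054, -0.074, 0.176], [-0.003, 0.002, -0.004]], [[0.054, -0.074, 0.176], [-0.003, 0.002, -0.004]], [[0.054, -0.074, 0.176], [-0.003, 0.002, -0.004]]])

```text
time: 3.45
eef_pos: [0.4761, 0.3454, 0.0761]
ee_rot: [0.332, -0.228, 0.912, 0.082]
wrist_force: [0.6, 0.7, 0.4]
gripper_width: 0.0855
grip_force: 0.0
```

Run:
```python
from plan import *
s=status.state(); print(s["joints"].round(3),s["eef_pos"],(quat(s["ee_rot"]).inv()*ori(40,28)).as_rotvec(degrees=True))
plan([(.480,.230,.09,40,20)],mm=40,deg=8)
```

```text
[-0.824  0.642 -0.043  2.358  2.662  0.578 -1.431] [0.47610804 0.34535213 0.07606261] [-1.05296613e-04 -2.32284205e-02  1.20213299e-01]
[[[0.093,-0.327,-0.077],[0.0177,-0.0,0.0217]],[[0.187,-0.653,-0.153],[0.0353,-0.0,0.0433]],[[0.28,-0.98,-0.23],[0.053,-0.0,0.065]],[[0.28,-0.98,-0.23],[0.053,-0.0,0.065]]]
[[[0.015,-0.076,-0.01],[0.004,-0.0,0.004]],[[0.015,-0.076,-0.01],[0.004,-0.0,0.004]]]
  # at (0.48, 0.23, 0.09, 40, 20) tcp [0.4913 0.2341 0.0756]
```

Call:
play_rows(series=[[[0.09, -0.33, -0.08], [0.018, 0, 0.022]], [[0.19, -0.65, -0.15], [0.035, 0, 0.043]], [[0.28, -0.98, -0.23], [0.053, 0, 0.065]], [[0.28, -0.98, -0.23], [0.053, 0, 0.065]]])

```text
time: 3.85
eef_pos: [0.487, 0.2621, 0.067]
ee_rot: [0.334, -0.182, 0.923, 0.066]
wrist_force: [-0.6, -0.1, -0.5]
gripper_width: 0.0853
grip_force: 0.0
```

Call:
play_rows(series=[[[0.015, -0.076, -0.01], [0.004, 0, 0.004]], [[0.015, -0.076, -0.01], [0.004, 0, 0.004]], [[0.015, -0.076, -0.01], [0.004, 0, 0.004]]])

```text
time: 4.15
eef_pos: [0.4884, 0.2539, 0.066]
ee_rot: [0.333, -0.177, 0.924, 0.065]
wrist_force: [0.5, 0.3, 0.1]
gripper_width: 0.0854
grip_force: 0.0
```

Run:
```python
from plan import *
s=status.state(); print(s["joints"].round(3),s["eef_pos"],(quat(s["ee_rot"]).inv()*ori(40,20)).as_rotvec(degrees=True))
plan([(.480,.140,.12,41,8)],mm=40,deg=8)
```

```text
[-0.32   0.688 -0.488  2.432  2.48   0.767 -1.115] [0.48838039 0.25391558 0.06601052] [ 1.17244595 -0.29145844  1.25669048]
[[[0.01,-0.327,-0.17],[0.0307,-0.0043,0.0357]],[[0.02,-0.653,-0.34],[0.0613,-0.0087,0.0713]],[[0.03,-0.98,-0.51],[0.092,-0.013,0.107]],[[0.03,-0.98,-0.51],[0.092,-0.013,0.107]]]
[[[-0.007,-0.081,-0.03],[0.007,-0.001,0.008]],[[-0.007,-0.081,-0.03],[0.007,-0.001,0.008]]]
  # at (0.48, 0.14, 0.12, 41, 8) tcp [0.4921 0.1417 0.1059]
```

Run:
```python
from plan import *
plan([(.470,.120,.14,41,4),(.460,.01,.14,41,4)],mm=40,deg=8)
```

```text
[[[0.01,-0.327,-0.22],[0.0347,-0.004,0.0403]],[[0.02,-0.653,-0.44],[0.0693,-0.008,0.0807]],[[0.03,-0.98,-0.66],[0.104,-0.012,0.121]],[[0.03,-0.98,-0.66],[0.104,-0.012,0.121]]]
[[[-0.04,-0.251,-0.113],[0.024,-0.002,0.028]],[[-0.04,-0.251,-0.113],[0.024,-0.002,0.028]]]
  # at (0.47, 0.12, 0.14, 41, 4) tcp [0.4822 0.1209 0.1259]
[[[0.04,-0.327,-0.033],[0.0,-0.0,0.0]],[[0.08,-0.653,-0.067],[0.0,-0.0,0.0]],[[0.12,-0.98,-0.1],[0.0,-0.0,0.0]],[[0.12,-0.98,-0.1],[0.0,-0.0,0.0]]]
[[[0.014,-0.111,-0.016],[0.0,-0.0,0.0]],[[0.014,-0.111,-0.016],[0.0,-0.0,0.0]]]
  # at (0.46, 0.01, 0.14, 41, 4) tcp [0.4723 0.0108 0.1259]
```

Call:
play_rows(series=[[[0.01, -0.33, -0.22], [0.035, -0.004, 0.04]], [[0.02, -0.65, -0.44], [0.069, -0.008, 0.081]], [[0.03, -0.98, -0.66], [0.104, -0.012, 0.121]], [[0.03, -0.98, -0.66], [0.104, -0.012, 0.121]]])

```text
time: 4.55
eef_pos: [0.4786, 0.2535, 0.048]
ee_rot: [0.345, -0.146, 0.926, 0.051]
wrist_force: [0.2, 0.6, -1.1]
gripper_width: 0.0855
grip_force: 0.0
```

Call:
play_rows(series=[[[-0.04, -0.25, -0.11], [0.024, -0.002, 0.028]], [[-0.04, -0.25, -0.11], [0.024, -0.002, 0.028]], [[-0.04, -0.25, -0.11], [0.024, -0.002, 0.028]]])

```text
time: 4.85
eef_pos: [0.4855, 0.2311, 0.0561]
ee_rot: [0.344, -0.118, 0.931, 0.042]
wrist_force: [-0.5, 0.4, -0.3]
gripper_width: 0.0855
grip_force: 0.0
```

Call:
play_rows(series=[[[0.04, -0.33, -0.03], [0, 0, 0]], [[0.08, -0.65, -0.07], [0, 0, 0]], [[0.12, -0.98, -0.1], [0, 0, 0]], [[0.12, -0.98, -0.1], [0, 0, 0]], [[0.12, -0.98, -0.1], [0, 0, 0]]])

```text
time: 5.35
eef_pos: [0.5228, 0.1395, 0.0569]
ee_rot: [0.338, -0.119, 0.933, 0.04]
wrist_force: [-0.1, 0.8, 0.6]
gripper_width: 0.0857
grip_force: 0.0
```

Run:
```python
from plan import *
k=cal("wrist"); im=imaging.get_image("wrist"); cv2.imwrite("pics/wrist2.png",im)
s=status.state(); print(s["joints"].round(3),s["eef_pos"],(quat(s["ee_rot"]).inv()*ori(41,4)).as_rotvec(degrees=True))
np.savez("w2.npz",**k)
for n,z in [("bottle",.055),("canister",.0425),("case",.01)]:
    for d in nets.recognise(n,"wrist")[:2]: print(n,d,back(k,[d["pixel"]],z))
```

```text
[ 0.578  1.348 -1.491  2.432  2.188  1.415 -0.147] [0.52270494 0.14035046 0.05723465] [ 6.52182322 -1.18881014  8.20749958]
bottle {'pixel': [105.0, 246.5], 'score': 0.75} [[0.54448696 0.06333782 0.055     ]]
case {'pixel': [11.0, 59.8], 'score': 0.78} [[0.46833564 0.02614244 0.01      ]]
```

View pics/wrist2.png

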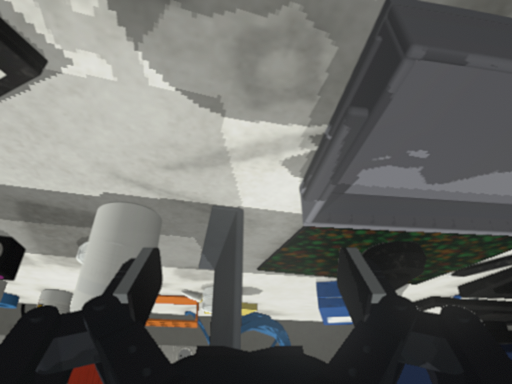

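The picture shows the bottle at (110,260), the crate at upper right and the riser panel at (228,270). The arm has run into its j3 and j4 limits, so I will back off upward with less lean to free it.

Run:
```python
from plan import *
plan([(.49,.165,.17,25,12),(.48,.18,.28,0,15)],mm=40,deg=8)
```

```text
[[[-0.158,0.103,-0.282],[0.004,0.055,0.0083]],[[-0.317,0.207,-0.565],[0.008,0.11,0.0167]],[[-0.475,0.31,-0.847],[0.012,0.165,0.025]],[[-0.475,0.31,-0.847],[0.012,0.165,0.025]]]
  # at (0.49, 0.165, 0.17, 25, 12) tcp [0.4977 0.1667 0.1531]
[[[-0.078,0.04,-0.245],[-0.0018,0.0652,-0.0078]],[[-0.155,0.08,-0.49],[-0.0035,0.1305,-0.0155]],[[-0.232,0.12,-0.735],[-0.0052,0.1958,-0.0232]],[[-0.31,0.16,-0.98],[-0.007,0.261,-0.031]],[[-0.31,0.16,-0.98],[-0.007,0.261,-0.031]]]
[[[0.011,0.008,-0.063],[-0.0,0.016,-0.001]],[[0.011,0.008,-0.063],[-0.0,0.016,-0.001]]]
  # at (0.48, 0.18, 0.28, 0, 15) tcp [0.48   0.18   0.2613]
```

Call:
play_rows(series=[[[-0.16, 0.1, -0.28], [0.004, 0.055, 0.008]], [[-0.32, 0.21, -0.56], [0.008, 0.11, 0.017]], [[-0.475, 0.31, -0.85], [0.012, 0.165, 0.025]], [[-0.475, 0.31, -0.85], [0.012, 0.165, 0.025]], [[-0.475, 0.31, -0.85], [0.012, 0.165, 0.025]], [[-0.475, 0.31, -0.85], [0.012, 0.165, 0.025]]])

```text
time: 6.15
eef_pos: [0.4987, 0.1654, 0.1547]
ee_rot: [0.217, -0.102, 0.971, 0.022]
wrist_force: [-0.1, 0.3, -0.7]
gripper_width: 0.0848
grip_force: 0.0
```

Run:
```python
from plan import *
s=status.state(); print(s["joints"].round(3),s["eef_pos"],(quat(s["ee_rot"]).inv()*ori(25,12)).as_rotvec(degrees=True))
plan([(.48,.18,.28,0,15)],mm=40,deg=8)
```

```text
[ 5.300e-01  8.150e-01 -1.468e+00  2.247e+00  1.486e+00  1.005e+00
 -2.000e-03] [0.49865514 0.1653556  0.1547286 ] [-0.14910088  0.17143167 -0.025214  ]
[[[-0.075,0.042,-0.245],[-0.002,0.0665,-0.008]],[[-0.15,0.085,-0.49],[-0.004,0.133,-0.016]],[[-0.225,0.128,-0.735],[-0.006,0.1995,-0.024]],[[-0.3,0.17,-0.98],[-0.008,0.266,-0.032]],[[-0.3,0.17,-0.98],[-0.008,0.266,-0.032]]]
[[[0.005,0.01,-0.052],[-0.001,0.014,-0.002]],[[0.005,0.01,-0.052],[-0.001,0.014,-0.002]]]
  # at (0.48, 0.18, 0.28, 0, 15) tcp [0.48   0.18   0.2613]
```

```bash
cat > kin.py <<'E'
from plan import *
Q=np.array([[-1.19921434,.52202561,-.03633306,1.60001985,.0212374,1.02104529,-.11278641],[-1.232,.349,.207,2.395,2.118,.381,-1.102],[-.824,.642,-.043,2.358,2.662,.578,-1.431],[-.32,.688,-.488,2.432,2.48,.767,-1.115],[.578,1.348,-1.491,2.432,2.188,1.415,-.147],[.53,.815,-1.468,2.247,1.486,1.005,-.002]])
P=np.array([[.26711752,.56467831,.23071419],[.41535345,.36549819,.18816872],[.47610804,.34535213,.07606261],[.48838039,.25391558,.06601052],[.52270494,.14035046,.05723465],[.49865514,.1653556,.1547286]])
q0=[[-6.92e-5,.219085,.975706,-.00055],[.343,-.201,.914,.076],[.332,-.228,.912,.082],[.333,-.177,.924,.065],[.338,-.119,.933,.04],[.217,-.102,.971,.022]]
def fk(q,m):
    yaw,d1,d3,d5,d7,a3,a5,ty,a1,y0=m[:10]
    r=R.from_euler("z",yaw); p=np.array([0,0,0.])
    for i,(ax,tr) in enumerate(zip("zyzyzyz",[(a1,y0,d1),(0,0,0),(a3,0,d3),(-a3+m[10],0,0),(a5,0,d5),(-a5+m[11],0,0),(0,0,d7)])):
        r=r*R.from_euler(ax,q[i]); p=p+r.apply(tr)
    return p,r*R.from_euler("z",ty)
def res(m):
    o=[]
    for q,p,qq in zip(Q,P,q0):
        a,b=fk(q,m); o+=list((a-p)*1000)+list((b.inv()*quat(qq)).as_rotvec(degrees=True)*3)
    return o
if __name__=="__main__":
    best=None
    for yaw in np.arange(-3,3.2,.7):
      for ty in np.arange(-3,3.2,1):
        s=least_squares(res,[yaw,.3,.4,.4,.2,0,0,ty,0,0,0,0],loss="soft_l1")
        if best is None or s.cost<best.cost: best=s
    print(best.cost,best.x.round(4).tolist()); print(np.round(res(best.x),1).reshape(-1,6)); np.save("m.npy",best.x)
E
python3 kin.py
```

```text
1431.4874111105437 [0.8579, 0.6151, 0.2848, 0.1873, 0.7174, -0.0325, 0.0501, -1.4826, -0.3109, 0.2169, -0.2802, -0.0951]
[[-2.000e-01 -4.409e+02  2.000e-01  3.000e-01 -0.000e+00  2.842e+02]
 [ 1.323e+02  3.000e-01  1.880e+01 -1.600e+00  1.000e-01 -1.630e+01]
 [-4.000e-01 -5.500e+00 -4.000e-01 -1.290e+01  4.000e-01 -3.140e+01]
 [-8.950e+01  8.000e-01 -1.280e+01  1.060e+01 -4.000e-01 -1.400e+00]
 [ 1.000e+00  4.200e+00  4.000e-01  4.040e+01 -1.800e+00  3.030e+01]
 [-1.267e+02 -1.017e+02 -2.000e-01  3.260e+01 -1.500e+00  5.310e+01]]
```

```bash
python3 - <<'E'
import re
s=open("kin.py").read()
s=s.replace('R.from_euler(ax,q[i])','R.from_euler(ax,SG[i]*q[i])').replace("def fk","SG=np.ones(7)\ndef fk")
s=s[:s.index("if __name__")]+'''if __name__=="__main__":
    import itertools
    best=None
    for sg in itertools.product([1,-1],repeat=5):
        SG[:]=[sg[0],sg[4],sg[1],sg[4],sg[2],sg[4],sg[3]]
        fr=lambda m:np.concatenate([(fk(q,[m[0],0,0,0,0,0,0,m[1],0,0,0,0])[1].inv()*quat(qq)).as_rotvec(degrees=True) for q,qq in zip(Q,q0)])
        for y in (0,2,4):
            r=least_squares(fr,[y,.5])
            if best is None or r.cost<best[0]: best=(r.cost,SG.copy(),r.x)
    print(best); SG[:]=best[1]
    b=least_squares(res,[best[2][0],.3,.4,.4,.2,0,0,best[2][1],0,0,0,0])
    print(b.cost,b.x.round(4).tolist()); print(np.round(b.fun,1).reshape(-1,6)); np.savez("m.npz",m=b.x,SG=SG)
'''
open("kin.py","w").write(s)
E
python3 kin.py
```

```text
(np.float64(0.018734144001723425), array([-1., -1., -1., -1., -1., -1., -1.]), array([-3.14177196, -1.57070213]))
174.175245477414 [-3.1726, 0.3199, 0.5338, 0.4361, 0.3271, 0.0402, -0.0455, -1.5962, 0.004, 0.0348, 0.0662, -0.0071]
[[ -3.4   4.   -0.   -0.   -0.   -1. ]
 [ -0.6  -3.6   0.4  -3.2  -0.    0.6]
 [  2.5   2.5  -2.5  -3.3  -0.2   0.3]
 [ -0.3   0.4  -3.2  -3.7   0.1   0.1]
 [  6.6   3.5   1.8  -3.4  -0.1   0.5]
 [-10.5  -6.4   3.6  -2.3  -0.1  -0.5]]
```

```bash
cat > kin2.py <<'E'
from kin import *
z=np.load("m.npz"); SG[:]=z["SG"]; YAW,TY=np.pi,-np.pi/2
def frames(q):
    r=R.from_euler("z",YAW); o=[]
    for i,ax in enumerate("zyzyzyz"): r=r*R.from_euler(ax,SG[i]*q[i]); o.append(r.as_matrix())
    return o,r*R.from_euler("z",TY)
s=status.state(); 
def ridge(Q,P,lam=1e-4):
    A=[];b=[]
    t0=np.zeros((7,3)); t0[0,2]=.32; t0[2,2]=.45; t0[4,2]=.44; t0[6,2]=.33
    w=np.array([[0,0,1],[0,1,0],[1,1,1],[0,1,0],[1,1,1],[1,1,0],[0,0,1]],float).ravel()+1e-4
    for q,p in zip(Q,P):
        f=np.hstack(frames(q)[0]); A.append(f); b.append(p-f@t0.ravel())
    A=np.vstack(A); b=np.concatenate(b)
    x=np.linalg.solve((A*w).T@(A*w)+lam*np.eye(21),(A*w).T@b)*w
    return (x+t0.ravel()),(A@x-b).reshape(-1,3)
def fkp(q,T):
    f,r=frames(q); return np.hstack(f)@T, r
def elbow(q,T):  # points of elbow and wrist
    f,_=frames(q); c=np.cumsum([f[i]@T[3*i:3*i+3] for i in range(7)],0); return c
LO=np.array([-2.91,-.3,-1.5,.17,-1.26,.16,-2.52]); HI=np.array([2.91,2.13,1.42,2.43,4.41,1.93,2.52])
def ik(pos,ori_,q0,T,wq=.02,ref=None):
    """least squares IK near q0"""
    ref=q0 if ref is None else ref
    def f(q):
        p,r=fkp(q,T); return np.concatenate([(p-pos)*20,(r.inv()*ori_).as_rotvec()*5,wq*(q-ref)])
    s=least_squares(f,np.clip(q0,LO+.02,HI-.02),bounds=(LO+.01,HI-.01)); return s.x,np.linalg.norm(s.fun[:3])/20,np.degrees(np.linalg.norm(s.fun[3:6])/5)
T,e=ridge(Q,P,1e-6)
if __name__=="__main__":
    print(T.reshape(7,3).round(4)); print((e*1000).round(1))
    qn=status.state()["joints"]; print(elbow(qn,T).round(3))
E
python3 kin2.py
```

```text
[[-0.000e+00  0.000e+00  3.197e-01]
 [-0.000e+00  2.120e-02  0.000e+00]
 [ 8.000e-04  1.860e-02  5.303e-01]
 [ 0.000e+00  1.860e-02 -0.000e+00]
 [-8.000e-04  4.000e-04  4.219e-01]
 [-2.000e-04  4.000e-04 -0.000e+00]
 [ 0.000e+00 -0.000e+00  3.270e-01]]
[[ 0.   0.  -0. ]
 [ 0.1 -0.2  0.2]
 [-0.2  0.1 -0.1]
 [ 0.1 -0.1 -0. ]
 [ 0.1 -0.2  0.1]
 [-0.1  0.2 -0.1]]
[[ 0.    -0.     0.32 ]
 [-0.011 -0.018  0.32 ]
 [ 0.332 -0.222  0.67 ]
 [ 0.342 -0.23   0.657]
 [ 0.362  0.137  0.45 ]
 [ 0.363  0.137  0.451]
 [ 0.499  0.165  0.155]]
```

```bash
cat > sim.py <<'E'
from kin2 import *
def jac(q):
    p,r=fkp(q,T); J=np.zeros((6,7))
    for i in range(7):
        d=q.copy(); d[i]+=1e-5; a,b=fkp(d,T); J[:3,i]=(a-p)/1e-5; J[3:,i]=(b*r.inv()).as_rotvec()/1e-5
    return J,p,r
def go(q,pos,ro,n=40,W=None,cen=0):
    p0,r0=fkp(q,T); rv=(r0.inv()*ro).as_rotvec()
    q=q.copy()
    for i in range(n+5):
        s=min(1,(i+1)/n); tp=p0+s*(pos-p0); tr=r0*R.from_rotvec(rv*s)
        J,p,r=jac(q); e=np.r_[tp-p,(tr*r.inv()).as_rotvec()]; free=np.ones(7,bool)
        for _ in range(4):
            Jf=J*free; dq=Jf.T@np.linalg.solve(Jf@Jf.T+1e-5*np.eye(6),e)
            bad=free&((q+dq>HI)|(q+dq<LO))
            if not bad.any(): break
            free&=~bad
        q=np.clip(q+dq*free,LO,HI)
    p,r=fkp(q,T); return q,np.linalg.norm(p-pos)*1000,np.degrees(np.linalg.norm((ro*r.inv()).as_rotvec()))
def tcp(w): o=ori(w[3],w[4]); return np.array(w[:3])+G*o.as_matrix()[:,2],o
def run(q,ws,pr=True):
    for w in ws:
        q,e,a=go(q,*tcp(w)); c=elbow(q,T)
        if pr: print(w,q.round(2).tolist(),"err",round(e,1),round(a,1),"elbow",c[3].round(2).tolist())
    return q
if __name__=="__main__":
    print("validate"); run(Q[0],[(.40,.36,.20,42,28),(.466,.34,.09,40,28),(.48,.23,.09,40,20)])
    print("from now"); q=status.state()["joints"]
    run(q,[(.46,.12,.2,30,5),(.47,.055,.12,40,5),(.607,.055,.068,40,5),(.5,.055,.1,40,5),(.5,.2,.14,40,5),(.466,.34,.09,40,5),(.5,.2,.14,40,5),(.49,-.1,.12,40,0),(.619,-.12,.072,40,0)])
    print("ideal"); q=np.array([0,.5,0,1.6,1.57,1.,0])
    for w in [(.607,.055,.068,40,5),(.619,-.12,.072,40,0),(.466,.34,.075,40,5),(.47,.24,.08,40,5),(.47,.24,.08,40,-20)]:
        b=min((ik(*tcp(w),q0,T,wq=.002) for q0 in [np.array([a,.6,c,1.9,d,1,f]) for a in(-.8,0,.5) for c in (-.5,.3) for d in (0,1.57,3) for f in (-1,1)]),key=lambda s:s[1]*1000+s[2]+abs(s[0][2])); print(w,b[0].round(2),round(b[1]*1000,1),round(b[2],1))
E
python3 sim.py
```

```text
validate
(0.4, 0.36, 0.2, 42, 28) [-1.2, 0.35, 0.18, 2.42, 2.27, 0.4, -1.2] err 0.0 0.0 elbow [0.12, 0.14, 0.82]
(0.466, 0.34, 0.09, 40, 28) [-0.84, 0.64, -0.03, 2.36, 2.68, 0.58, -1.45] err 0.0 0.0 elbow [0.26, 0.2, 0.74]
(0.48, 0.23, 0.09, 40, 20) [0.18, 0.93, -1.13, 2.43, 2.19, 1.08, -0.6] err 0.0 0.0 elbow [0.43, -0.12, 0.61]
from now
(0.46, 0.12, 0.2, 30, 5) [0.64, 0.64, -1.5, 2.37, 1.51, 0.92, -0.2] err 0.0 0.0 elbow [0.26, -0.23, 0.72]
(0.47, 0.055, 0.12, 40, 5) [0.73, 0.74, -1.46, 2.43, 1.85, 0.97, -0.32] err 77.9 1.3 elbow [0.27, -0.27, 0.69]
(0.607, 0.055, 0.068, 40, 5) [0.62, 1.09, -1.19, 2.25, 2.22, 1.02, -0.28] err 0.0 0.0 elbow [0.37, -0.31, 0.54]
(0.5, 0.055, 0.1, 40, 5) [0.72, 1.22, -1.46, 2.42, 2.13, 1.32, -0.22] err 29.9 0.3 elbow [0.37, -0.36, 0.47]
(0.5, 0.2, 0.14, 40, 5) [0.32, 1.08, -1.5, 2.37, 1.92, 1.46, -0.48] err 0.0 0.0 elbow [0.45, -0.18, 0.54]
(0.466, 0.34, 0.09, 40, 5) [-0.08, 1.2, -1.39, 2.22, 1.95, 1.62, -0.66] err 0.0 0.0 elbow [0.51, 0.01, 0.48]
(0.5, 0.2, 0.14, 40, 5) [0.32, 1.08, -1.5, 2.37, 1.92, 1.46, -0.48] err 0.0 0.0 elbow [0.45, -0.18, 0.54]
(0.49, -0.1, 0.12, 40, 0) [1.19, 1.12, -1.5, 2.42, 2.07, 1.02, 0.06] err 23.7 0.4 elbow [0.16, -0.47, 0.52]
(0.619, -0.12, 0.072, 40, 0) [1.06, 1.25, -1.36, 2.18, 2.16, 0.98, 0.17] err 0.0 0.0 elbow [0.22, -0.46, 0.45]
ideal
(0.607, 0.055, 0.068, 40, 5) [-0.25  0.71  0.02  2.29  2.99  0.56 -1.56] 0.0 0.0
(0.619, -0.12, 0.072, 40, 0) [ 0.15  0.71 -0.01  2.22  3.33  0.49 -1.62] 0.0 0.0
(0.466, 0.34, 0.075, 40, 5) [-1.05  0.7   0.05  2.27  2.03  0.58 -1.35] 0.0 0.0
(0.47, 0.24, 0.08, 40, 5) [-0.64  0.67 -0.26  2.42  2.21  0.77 -1.33] 0.0 0.0
(0.47, 0.24, 0.08, 40, -20) [-0.93  0.68 -0.05  2.27  1.6   0.7  -1.27] 0.0 0.0
```

```bash
cat > search.py <<'E'
from sim import *
import time
rng=np.random.default_rng(0); q0=status.state()["joints"]; t=time.time(); best=[]
F=(.515,.055,.11,40,5)
while time.time()-t<200:
    n=rng.integers(1,4); ws=[(round(rng.uniform(.3,.7),2),round(rng.uniform(0,.5),2),round(rng.uniform(.33,.55),2),int(rng.uniform(-10,40)),int(rng.uniform(-60,80))) for _ in range(n)]+[F]
    q=q0;bad=0;L=0;p=np.array([.4987,.165,.172])
    for w in ws:
        q,e,a=go(q,*tcp(w),n=16); bad+=e+a; L+=np.linalg.norm(p-w[:3]); p=np.array(w[:3])
        if bad>3: break
    if bad>3: continue
    m=np.minimum(q-LO,HI-q)[1:].min()
    best.append((abs(q[2]+.1)+L*.3,ws,q.round(2).tolist(),L,m))
best.sort(key=lambda b:b[0]); print(len(best))
for b in best[:6]: print(b)
E
python3 search.py
```

```text
0
```

```bash
cat > feas.py <<'E'
from sim import *
S0=[np.array([a,.6,c,1.9,d,1,f]) for a in(-.8,0,.5) for c in (-.5,.3) for d in (1.57,3) for f in (-1,0)]
def best(w):
    return min((ik(*tcp(w),q0,T,wq=.002) for q0 in S0),key=lambda s:s[1]*1000+s[2]+abs(s[0][2]))
for w in [(.515,.055,.11,40,5),(.54,.055,.11,40,5),(.56,.055,.08,40,5),(.54,.055,.11,40,-25),(.515,.055,.11,30,5),(.515,.055,.3,20,5),(.53,.055,.2,40,5),(.54,-.12,.09,40,5),(.54,-.12,.09,40,25),(.54,.2,.15,40,5),(.47,.24,.08,40,-10)]:
    b=best(w); print(w,b[0].round(2),round(b[1]*1000,1),round(b[2],1))
E
python3 feas.py
```

```text
(0.515, 0.055, 0.11, 40, 5) [ 0.74  1.14 -1.49  2.42  2.04  1.26 -0.21] 7.4 1.9
(0.54, 0.055, 0.11, 40, 5) [ 0.24  0.64 -0.66  2.42  2.44  0.7  -0.91] 0.0 0.0
(0.56, 0.055, 0.08, 40, 5) [-0.3   0.67  0.04  2.4   2.98  0.62 -1.59] 0.0 0.0
(0.54, 0.055, 0.11, 40, -25) [-0.53  0.6   0.01  2.35  1.95  0.6  -1.28] 0.0 0.0
(0.515, 0.055, 0.11, 30, 5) [-0.3   0.5   0.04  2.39  2.86  0.28 -1.47] 0.0 0.0
(0.515, 0.055, 0.3, 20, 5) [-0.24  0.14 -0.02  2.08  0.11  0.58  1.32] 0.0 0.0
(0.53, 0.055, 0.2, 40, 5) [-0.19  0.32 -0.12  2.42  2.6   0.33 -1.19] 0.0 0.0
(0.54, -0.12, 0.09, 40, 5) [ 0.14  0.65  0.11  2.39  3.58  0.63 -1.73] 0.0 0.0
(0.54, -0.12, 0.09, 40, 25) [ 0.27  0.67  0.13  2.28  4.2   0.65 -1.9 ] 0.0 0.0
(0.54, 0.2, 0.15, 40, 5) [-0.62  0.49 -0.03  2.33  2.24  0.47 -1.16] 0.0 0.0
(0.47, 0.24, 0.08, 40, -10) [-0.99  0.68  0.07  2.35  1.91  0.61 -1.42] 0.0 0.0
```

```bash
sed -i 's/^F=.*/F=(.54,.075,.11,41,-15)/; s/<200/<240/' search.py; sed -i '/^for w in/,$d' feas.py
cat > f2.py <<'E'
from feas import *
for w in [(.54,.075,.11,41,-15),(.607,.055,.068,41,-15),(.619,-.12,.072,41,-15),(.55,-.1,.1,41,-15),(.53,.2,.15,41,-15),(.466,.34,.075,41,-15),(.475,.24,.08,41,-15)]:
    b=best(w); print(w,b[0].round(2),round(b[1]*1000,1),round(b[2],1))
E
python3 f2.py & python3 search.py; wait
```

```text
(0.54, 0.075, 0.11, 41, -15) [-0.46  0.59 -0.07  2.39  2.18  0.64 -1.34] 0.0 0.0
(0.607, 0.055, 0.068, 41, -15) [-0.35  0.72 -0.05  2.25  2.31  0.62 -1.34] 0.0 0.0
(0.619, -0.12, 0.072, 41, -15) [ 0.06  0.72 -0.05  2.24  2.79  0.55 -1.42] 0.0 0.0
(0.55, -0.1, 0.1, 41, -15) [ 0.01  0.62 -0.05  2.41  2.77  0.62 -1.47] 0.0 0.0
(0.53, 0.2, 0.15, 41, -15) [-0.78  0.53 -0.01  2.26  1.65  0.61 -1.01] 0.0 0.0
(0.466, 0.34, 0.075, 41, -15) [-1.04  0.74 -0.07  2.12  1.47  0.75 -1.14] 0.0 0.0
(0.475, 0.24, 0.08, 41, -15) [-0.97  0.69  0.02  2.3   1.76  0.66 -1.35] 0.0 0.0
1217
(np.float64(0.29141122458025037), [(0.66, 0.37, 0.5, -5, 25), (0.54, 0.075, 0.11, 41, -15)], [-0.42, 0.59, -0.11, 2.39, 2.16, 0.66, -1.31], np.float64(0.9225910429013233), np.float64(0.04277978461834975))
(np.float64(0.2934821764942845), [(0.33, 0.15, 0.36, 32, -19), (0.54, 0.13, 0.34, 16, 46), (0.64, 0.15, 0.35, 3, 7), (0.54, 0.075, 0.11, 41, -15)], [-0.4, 0.59, -0.14, 2.39, 2.15, 0.67, -1.29], np.float64(0.838005801269862), np.float64(0.04389794283151138))
(np.float64(0.3335409539611278), [(0.57, 0.35, 0.53, -7, 27), (0
[... 167 characters left out ...]

(np.float64(0.3524486398995399), [(0.33, 0.18, 0.42, 39, -16), (0.62, 0.29, 0.45, 16, 37), (0.65, 0.3, 0.43, -5, -46), (0.54, 0.075, 0.11, 41, -15)], [-0.41, 0.59, -0.14, 2.39, 2.15, 0.67, -1.29], np.float64(1.0556953770239272), np.float64(0.04363951323574078))
(np.float64(0.36483794596748176), [(0.49, 0.13, 0.36, 25, 58), (0.57, 0.18, 0.46, 18, 71), (0.54, 0.075, 0.11, 41, -15)], [-0.31, 0.6, -0.26, 2.38, 2.11, 0.72, -1.22], np.float64(0.695545449655877), np.float64(0.04854717188468616))
(np.float64(0.3681732046720919), [(0.62, 0.36, 0.55, -3, -26), (0.54, 0.075, 0.11, 41, -15)], [-0.37, 0.59, -0.18, 2.38, 2.14, 0.68, -1.27], np.float64(0.9725990540778139), np.float64(0.04529719272254784))
```

Run:
```python
from sim import *
ws=[(.46,.2,.34,10,15),(.66,.37,.5,0,25),(.52,.2,.27,35,-10),(.53,.12,.15,41,-15),(.545,.075,.09,41,-15)]
q=run(status.state()["joints"],ws)
B=(.607,.055,.068,41,-15)
run(q,[B,(.56,.075,.085,41,-15),(.5,.2,.15,41,-15),(.462,.355,.12,41,-15),(.462,.355,.073,41,-15),(.462,.355,.14,41,-15),(.52,.1,.15,41,-15),(.55,-.1,.12,41,-15),(.619,-.12,.072,41,-15),(.56,-.1,.12,41,-15),(.52,.1,.15,41,-15),(.475,.255,.12,41,-15),(.475,.255,.077,41,-15),(.475,.255,.14,41,-15)])
plan(ws[:3],mm=40,deg=8)
```

```text
(0.46, 0.2, 0.34, 10, 15) [0.56, 0.48, -1.5, 1.88, 0.65, 1.15, 0.69] err 0.0 0.0 elbow [0.22, -0.17, 0.77]
(0.66, 0.37, 0.5, 0, 25) [-0.28, 0.79, -1.0, 0.64, 0.69, 1.91, 1.16] err 0.0 0.0 elbow [0.4, 0.07, 0.67]
(0.52, 0.2, 0.27, 35, -10) [-0.03, 0.33, -0.84, 2.13, 1.2, 0.81, -0.29] err 0.0 0.0 elbow [0.2, -0.04, 0.81]
(0.53, 0.12, 0.15, 41, -15) [-0.06, 0.57, -0.72, 2.33, 1.79, 0.91, -0.92] err 0.0 0.0 elbow [0.31, -0.03, 0.75]
(0.545, 0.075, 0.09, 41, -15) [0.02, 0.73, -0.67, 2.36, 2.05, 0.96, -1.05] err 0.0 0.0 elbow [0.37, -0.06, 0.7]
(0.607, 0.055, 0.068, 41, -15) [0.07, 0.79, -0.6, 2.23, 2.11, 0.89, -0.96] err 0.0 0.0 elbow [0.39, -0.08, 0.68]
(0.56, 0.075, 0.085, 41, -15) [0.02, 0.74, -0.65, 2.32, 2.05, 0.95, -1.02] err 0.0 0.0 elbow [0.37, -0.06, 0.7]
(0.5, 0.2, 0.15, 41, -15) [-0.23, 0.61, -0.78, 2.28, 1.64, 1.04, -0.95] err 0.0 0.0 elbow [0.33, 0.03, 0.74]
(0.462, 0.355, 0.12, 41, -15) [-0.53, 0.78, -0.8, 2.07, 1.51, 1.23, -0.99] err 0.0 0.0 elbow [0.36, 0.16, 0.68]
(0.462, 0.355, 0.073, 41, -15) [-0.55, 0.87, -0.76, 2.07, 1.59, 1.24, -1.08] err 0.0 0.0 elbow [0.39, 0.18, 0
[... 1801 characters left out ...]
],[[-0.604,0.187,-0.355],[-0.002,0.026,-0.027]],[[-0.604,0.187,-0.355],[-0.002,0.026,-0.027]]]
  # at (0.66, 0.37, 0.5, 0, 25) tcp [0.66   0.3699 0.4813]
[[[0.273,-0.147,0.327],[0.017,-0.0543,0.0543]],[[0.547,-0.293,0.653],[0.034,-0.1087,0.1087]],[[0.82,-0.44,0.98],[0.051,-0.163,0.163]],[[0.82,-0.44,0.98],[0.051,-0.163,0.163]]]
[[[0.245,-0.158,0.212],[0.0138,-0.0432,0.0432]],[[0.49,-0.315,0.425],[0.0275,-0.0865,0.0865]],[[0.735,-0.473,0.638],[0.0412,-0.1297,0.1297]],[[0.98,-0.63,0.85],[0.055,-0.173,0.173]],[[0.98,-0.63,0.85],[0.055,-0.173,0.173]]]
[[[0.229,-0.189,0.145],[0.013,-0.04,0.04]],[[0.229,-0.189,0.145],[0.013,-0.04,0.04]]]
  # at (0.52, 0.2, 0.27, 35, -10) tcp [0.5306 0.1982 0.2547]
```

Call:
play_rows(series=[[[-0.14, 0.12, -0.49], [-0.004, 0.05, -0.01]], [[-0.28, 0.25, -0.98], [-0.007, 0.101, -0.019]], [[-0.28, 0.25, -0.98], [-0.007, 0.101, -0.019]], [[-0.28, 0.25, -0.98], [-0.007, 0.101, -0.019]]])

```text
time: 6.55
eef_pos: [0.4777, 0.188, 0.2572]
ee_rot: [0.138, -0.118, 0.983, 0.017]
wrist_force: [1.3, -0.4, -0.7]
gripper_width: 0.0853
grip_force: 0.0
```

Call:
play_rows(series=[[[-0.04, 0.085, -0.33], [-0.002, 0.033, -0.006]], [[-0.08, 0.17, -0.67], [-0.005, 0.067, -0.013]], [[-0.08, 0.17, -0.67], [-0.005, 0.067, -0.013]], [[-0.08, 0.17, -0.67], [-0.005, 0.067, -0.013]]])

```text
time: 6.95
eef_pos: [0.4631, 0.199, 0.3195]
ee_rot: [0.084, -0.129, 0.988, 0.012]
wrist_force: [-0.3, -0.3, -1.0]
gripper_width: 0.0856
grip_force: 0.0
```

Call:
play_rows(series=[[[-0.33, 0.14, -0.15], [-0.001, 0.014, -0.014]], [[-0.65, 0.29, -0.29], [-0.003, 0.028, -0.028]], [[-0.98, 0.43, -0.44], [-0.004, 0.042, -0.042]], [[-0.98, 0.43, -0.44], [-0.004, 0.042, -0.042]]])

```text
time: 7.35
eef_pos: [0.5404, 0.266, 0.3799]
ee_rot: [0.051, -0.162, 0.985, 0.01]
wrist_force: [-0.1, 0.5, 0.1]
gripper_width: 0.0854
grip_force: 0.0
```

Call:
play_rows(series=[[[-0.33, 0.12, -0.17], [-0.001, 0.014, -0.014]], [[-0.65, 0.25, -0.34], [-0.002, 0.029, -0.028]], [[-0.98, 0.37, -0.51], [-0.003, 0.043, -0.042]], [[-0.98, 0.37, -0.51], [-0.003, 0.043, -0.042]], [[-0.98, 0.37, -0.51], [-0.003, 0.043, -0.042]]])

```text
time: 7.85
eef_pos: [0.6134, 0.3288, 0.4394]
ee_rot: [0.018, -0.195, 0.981, 0.003]
wrist_force: [0.4, 0.0, -1.1]
gripper_width: 0.0849
grip_force: 0.0
```

Call:
play_rows(series=[[[-0.3, 0.09, -0.18], [-0.001, 0.013, -0.013]], [[-0.6, 0.19, -0.355], [-0.002, 0.026, -0.027]], [[-0.6, 0.19, -0.355], [-0.002, 0.026, -0.027]], [[-0.6, 0.19, -0.355], [-0.002, 0.026, -0.027]], [[-0.6, 0.19, -0.355], [-0.002, 0.026, -0.027]]])

```text
time: 8.35
eef_pos: [0.6603, 0.3675, 0.4788]
ee_rot: [-0.002, -0.215, 0.977, -0.0]
wrist_force: [-0.8, 0.1, -0.6]
gripper_width: 0.0853
grip_force: 0.0
```

Run:
```python
from sim import *
s=status.state(); print(s["time"],s["joints"].round(3),s["eef_pos"])
ws=[(.52,.2,.27,35,-10),(.53,.12,.15,41,-15)]
run(s["joints"],ws); plan(ws,mm=40,deg=8)
```

```text
8.35 [-0.272  0.806 -1.044  0.639  0.723  1.92   1.152] [0.66027021 0.36748043 0.47882946]
(0.52, 0.2, 0.27, 35, -10) [0.01, 0.35, -0.9, 2.13, 1.21, 0.83, -0.3] err 0.0 0.0 elbow [0.21, -0.05, 0.81]
(0.53, 0.12, 0.15, 41, -15) [-0.03, 0.59, -0.77, 2.33, 1.79, 0.94, -0.91] err 0.0 0.0 elbow [0.32, -0.04, 0.75]
[[[0.273,-0.143,0.327],[0.017,-0.055,0.0547]],[[0.547,-0.287,0.653],[0.034,-0.11,0.1093]],[[0.82,-0.43,0.98],[0.051,-0.165,0.164]],[[0.82,-0.43,0.98],[0.051,-0.165,0.164]]]
[[[0.245,-0.158,0.212],[0.0138,-0.044,0.0435]],[[0.49,-0.315,0.425],[0.0275,-0.088,0.087]],[[0.735,-0.473,0.638],[0.0412,-0.132,0.1305]],[[0.98,-0.63,0.85],[0.055,-0.176,0.174]],[[0.98,-0.63,0.85],[0.055,-0.176,0.174]]]
[[[0.209,-0.178,0.13],[0.012,-0.038,0.037]],[[0.209,-0.178,0.13],[0.012,-0.038,0.037]]]
  # at (0.52, 0.2, 0.27, 35, -10) tcp [0.5305 0.1982 0.2547]
[[[0.105,-0.17,0.245],[0.0075,-0.0145,0.0095]],[[0.21,-0.34,0.49],[0.015,-0.029,0.019]],[[0.315,-0.51,0.735],[0.0225,-0.0435,0.0285]],[[0.42,-0.68,0.98],[0.03,-0.058,0.038]],[[0.42,-0.68,0.98],[0.03,-0.058,0.038]]]
[[[0.061,-0.098,0.138],[0.004,-0.008,0.006]],[[0.061,-0.098,0.138],[0.004,-0.008,0.006]]]
  # at (0.53, 0.12, 0.15, 41, -15) tcp [0.5419 0.1168 0.1359]
```

Run:
```python
from sim import *
s=status.state()
ws=[(.50,.2,.28,35,-12),(.50,.12,.18,38,-18),(.525,.06,.12,41,-18),(.545,.058,.08,41,-18),(.607,.055,.068,41,-18)]
run(s["joints"],ws); plan(ws[:3],mm=40,deg=8)
```

```text
(0.5, 0.2, 0.28, 35, -12) [0.0, 0.31, -0.92, 2.14, 1.16, 0.87, -0.32] err 0.0 0.0 elbow [0.19, -0.05, 0.82]
(0.5, 0.12, 0.18, 38, -18) [-0.02, 0.48, -0.8, 2.33, 1.58, 0.88, -0.81] err 0.0 0.0 elbow [0.27, -0.04, 0.78]
(0.525, 0.06, 0.12, 41, -18) [0.06, 0.65, -0.73, 2.39, 1.94, 0.96, -1.02] err 0.0 0.0 elbow [0.34, -0.07, 0.73]
(0.545, 0.058, 0.08, 41, -18) [0.06, 0.76, -0.69, 2.35, 2.04, 1.01, -1.06] err 0.0 0.0 elbow [0.38, -0.07, 0.69]
(0.607, 0.055, 0.068, 41, -18) [0.08, 0.81, -0.64, 2.21, 2.05, 0.93, -0.95] err 0.0 0.0 elbow [0.39, -0.08, 0.67]
[[[0.235,-0.105,0.245],[0.0142,-0.043,0.0452]],[[0.47,-0.21,0.49],[0.0285,-0.086,0.0905]],[[0.705,-0.315,0.735],[0.0428,-0.129,0.1357]],[[0.94,-0.42,0.98],[0.057,-0.172,0.181]],[[0.94,-0.42,0.98],[0.057,-0.172,0.181]]]
[[[0.245,-0.148,0.18],[0.0135,-0.0408,0.043]],[[0.49,-0.295,0.36],[0.027,-0.0815,0.086]],[[0.735,-0.442,0.54],[0.0405,-0.1222,0.129]],[[0.98,-0.59,0.72],[0.054,-0.163,0.172]],[[0.98,-0.59,0.72],[0.054,-0.163,0.172]]]
[[[0.244,-0.202,0.131],[0.014,-0.042,0.044]],[[0.244,-0.202,0.131],[0.014,-0.042,0.044]]]
  # at (0.5, 0.2, 0.28, 35, -12) tcp [0.5105 0.1978 0.2647]
[[[0.107,-0.199,0.229],[0.0098,-0.0085,0.0132]],[[0.214,-0.398,0.458],[0.0195,-0.017,0.0265]],[[0.32,-0.596,0.686],[0.0292,-0.0255,0.0398]],[[0.427,-0.795,0.915],[0.039,-0.034,0.053]],[[0.427,-0.795,0.915],[0.039,-0.034,0.053]]]
  # at (0.5, 0.12, 0.18, 38, -18) tcp [0.5109 0.1164 0.1653]
[[[0.009,-0.164,0.244],[0.0,-0.011,0.0]],[[0.018,-0.329,0.489],[0.0,-0.022,0.0]],[[0.027,-0.493,0.733],[0.0,-0.033,0.0]],[[0.027,-0.493,0.733],[0.0,-0.033,0.0]]]
  # at (0.525, 0.06, 0.12, 41, -18) tcp [0.5367 0.0562 0.1059]
```

Call:
play_rows(series=[[[0.235, -0.1, 0.245], [0.014, -0.043, 0.045]], [[0.47, -0.21, 0.49], [0.028, -0.086, 0.09]], [[0.7, -0.31, 0.735], [0.043, -0.129, 0.136]], [[0.94, -0.42, 0.98], [0.057, -0.172, 0.181]], [[0.94, -0.42, 0.98], [0.057, -0.172, 0.181]], [[0.94, -0.42, 0.98], [0.057, -0.172, 0.181]]], hand=0.87)

```text
time: 8.95
eef_pos: [0.5876, 0.2854, 0.3771]
ee_rot: [0.138, -0.073, 0.988, -0.018]
wrist_force: [0.3, 0.2, 0.8]
gripper_width: 0.074
grip_force: 0.0
```

Call:
play_rows(series=[[[0.245, -0.15, 0.18], [0.013, -0.041, 0.043]], [[0.49, -0.295, 0.36], [0.027, -0.081, 0.086]], [[0.735, -0.44, 0.54], [0.04, -0.122, 0.129]], [[0.98, -0.59, 0.72], [0.054, -0.163, 0.172]], [[0.98, -0.59, 0.72], [0.054, -0.163, 0.172]], [[0.98, -0.59, 0.72], [0.054, -0.163, 0.172]]])

```text
time: 9.55
eef_pos: [0.527, 0.2165, 0.2889]
ee_rot: [0.267, 0.064, 0.961, -0.028]
wrist_force: [0.5, 0.8, 1.2]
gripper_width: 0.0744
grip_force: 0.0
```

Call:
play_rows(series=[[[0.244, -0.202, 0.131], [0.014, -0.042, 0.044]], [[0.244, -0.202, 0.131], [0.014, -0.042, 0.044]], [[0.244, -0.202, 0.131], [0.014, -0.042, 0.044]], [[0.244, -0.202, 0.131], [0.014, -0.042, 0.044]]])

```text
time: 9.95
eef_pos: [0.5116, 0.1995, 0.2663]
ee_rot: [0.299, 0.1, 0.949, -0.03]
wrist_force: [0.3, 0.7, 0.4]
gripper_width: 0.0745
grip_force: 0.0
```

Run:
```python
from sim import *
s=status.state(); print(s["time"],s["joints"].round(3),s["eef_pos"])
ws=[(.50,.12,.18,38,-18),(.525,.06,.12,41,-18)]
run(s["joints"],ws); plan(ws,mm=40,deg=8)
```

```text
9.95 [ 0.005  0.313 -0.923  2.136  1.155  0.864 -0.317] [0.51161623 0.19953466 0.26631033]
(0.5, 0.12, 0.18, 38, -18) [-0.02, 0.48, -0.8, 2.33, 1.58, 0.88, -0.81] err 0.0 0.0 elbow [0.27, -0.04, 0.78]
(0.525, 0.06, 0.12, 41, -18) [0.06, 0.65, -0.73, 2.39, 1.94, 0.96, -1.02] err 0.0 0.0 elbow [0.34, -0.07, 0.73]
[[[0.11,-0.204,0.23],[0.0102,-0.0085,0.0132]],[[0.221,-0.408,0.461],[0.0205,-0.017,0.0265]],[[0.332,-0.613,0.692],[0.0308,-0.0255,0.0398]],[[0.442,-0.817,0.922],[0.041,-0.034,0.053]],[[0.442,-0.817,0.922],[0.041,-0.034,0.053]]]
  # at (0.5, 0.12, 0.18, 38, -18) tcp [0.5109 0.1164 0.1652]
[[[0.008,-0.164,0.244],[0.0,-0.011,-0.0]],[[0.017,-0.329,0.489],[0.0,-0.022,-0.0]],[[0.025,-0.493,0.733],[0.0,-0.033,-0.0]],[[0.025,-0.493,0.733],[0.0,-0.033,-0.0]]]
  # at (0.525, 0.06, 0.12, 41, -18) tcp [0.5367 0.0562 0.1059]
```

Simulation and reality agree, so I continue to the pre-grasp pose.

Call:
play_rows(series=[[[0.11, -0.2, 0.23], [0.01, -0.008, 0.013]], [[0.22, -0.41, 0.46], [0.02, -0.017, 0.026]], [[0.33, -0.61, 0.69], [0.03, -0.025, 0.04]], [[0.44, -0.82, 0.92], [0.041, -0.034, 0.053]], [[0.44, -0.82, 0.92], [0.041, -0.034, 0.053]], [[0.44, -0.82, 0.92], [0.041, -0.034, 0.053]]])

```text
time: 10.55
eef_pos: [0.5108, 0.116, 0.1649]
ee_rot: [0.321, 0.148, 0.934, -0.051]
wrist_force: [0.1, 0.3, 0.3]
gripper_width: 0.0743
grip_force: 0.0
```

Call:
play_rows(series=[[[0.01, -0.16, 0.24], [0, -0.011, 0]], [[0.02, -0.33, 0.49], [0, -0.022, 0]], [[0.025, -0.49, 0.73], [0, -0.033, 0]], [[0.025, -0.49, 0.73], [0, -0.033, 0]], [[0.025, -0.49, 0.73], [0, -0.033, 0]]])

```text
time: 11.05
eef_pos: [0.5366, 0.0561, 0.1065]
ee_rot: [0.346, 0.147, 0.925, -0.055]
wrist_force: [-0.5, -0.1, 0.9]
gripper_width: 0.0744
grip_force: 0.0
```

Run:
```python
from sim import *
k=cal("wrist"); im=imaging.get_image("wrist"); np.savez("w3.npz",**k)
s=status.state(); print(s["time"],s["joints"].round(3),s["eef_pos"])
for n,z in [("bottle",.055),("canister",.0425),("case",.01)]:
    for d in nets.recognise(n,"wrist")[:2]: print(n,d,back(k,[d["pixel"]],z))
for n,x,y,pr in [("b",.607,.055,[(.026,0),(.026,.04),(.026,.08)]),("c",.619,-.12,[(.022,0),(.022,.06),(.0235,.085)])]:
    for c in cyl(x,y,pr): cv2.polylines(im,[proj(k,c).round().astype(int)],True,(0,0,255),1)
c=rect(.486,-.007,.64,[[-.017,.043,.01],[.017,.043,.01],[.017,-.043,.01],[-.017,-.043,.01]]); cv2.polylines(im,[proj(k,c).round().astype(int)],True,(0,255,0),1)
cv2.imwrite("pics/wrist3.png",cv2.resize(im,(800,600)))
```

```text
11.1 [ 0.044  0.639 -0.711  2.393  1.939  0.948 -1.026] [0.53663765 0.05658181 0.10693013]
bottle {'pixel': [287.6, 223.6], 'score': 0.94} [[0.62578361 0.05925039 0.055     ]]
canister {'pixel': [116.8, 234.6], 'score': 0.75} [[ 0.62817674 -0.11791839  0.0425    ]]
```

View pics/wrist3.png

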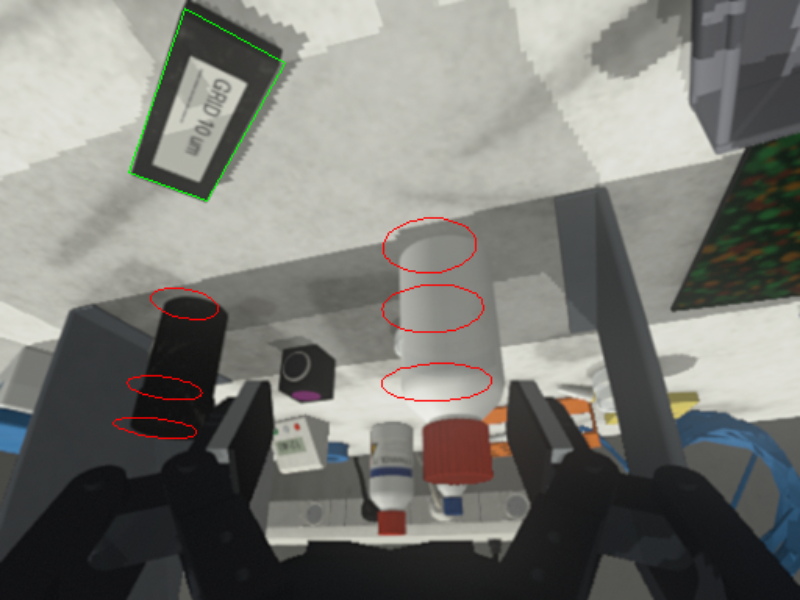

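The overlay shows the case fits well. The bottle really sits about 14 px right and down of my estimate (base edge at 446,232), and the canister is similar (base edge at 198,298). I refit both.

Run:
```python
from sim import *
k=dict(np.load("w3.npz"))
def f(r,z0,base_top,mid,zm):
    def g(v):
        c=proj(k,cyl(v[0],v[1],[(r,0)])[0])*1.5625; m=proj(k,[[v[0],v[1],zm]])[0]*1.5625
        return [c[:,1].min()-base_top, (c[:,0].min()+c[:,0].max())/2-mid]
    return least_squares(g,[.61,0]).x
b=f(.026,0,232,447,.04); c=f(.022,0,297,198,.04); print(b,c)
d=np.array([np.cos(.071),np.sin(.071)]); print("sep",b-c)
s=status.state(); print(s["gripper_width"])
bx,by=b
ws=[(bx-.065,by,.09,41,-18),(bx-.004,by-.001,.067,41,-18)]
run(s["joints"],ws); plan(ws,mm=20)
```

```text
[0.62202434 0.06192726] [ 0.6325779  -0.11858715]
sep [-0.01055356  0.18051441]
0.07425926256616665
(np.float64(0.5570243395967482), np.float64(0.061927259565281625), 0.09, 41, -18) [0.05, 0.74, -0.67, 2.32, 2.01, 0.96, -1.02] err 0.0 0.0 elbow [0.37, -0.07, 0.7]
(np.float64(0.6180243395967483), np.float64(0.060927259565281625), 0.067, 41, -18) [0.06, 0.81, -0.62, 2.18, 2.04, 0.91, -0.93] err 0.0 0.0 elbow [0.39, -0.08, 0.67]
[[[-0.008,0.038,0.144],[0.0,0.0003,-0.0]],[[-0.015,0.076,0.289],[0.0,0.0007,-0.0]],[[-0.023,0.114,0.433],[0.0,0.001,-0.0]],[[-0.023,0.114,0.433],[0.0,0.001,-0.0]]]
  # at (np.float64(0.5570243395967482), np.float64(0.061927259565281625), 0.09, 41, -18) tcp [0.5687 0.0581 0.0759]
[[[-0.072,0.045,0.139],[0.0,-0.0,-0.0]],[[-0.144,0.09,0.278],[0.0,-0.0,-0.0]],[[-0.217,0.134,0.418],[0.0,-0.0,-0.0]],[[-0.289,0.179,0.557],[0.0,-0.0,-0.0]],[[-0.289,0.179,0.557],[0.0,-0.0,-0.0]]]
  # at (np.float64(0.6180243395967483), np.float64(0.060927259565281625), 0.067, 41, -18) tcp [0.6297 0.0571 0.0528]
```

Call:
play_rows(series=[[[-0.01, 0.05, 0.22], [0, 0, 0]], [[-0.02, 0.1, 0.43], [0, 0, 0]], [[-0.02, 0.1, 0.43], [0, 0, 0]], [[-0.02, 0.1, 0.43], [0, 0, 0]]])

```text
time: 11.65
eef_pos: [0.567, 0.0563, 0.075]
ee_rot: [0.346, 0.147, 0.925, -0.055]
wrist_force: [-0.5, -0.2, 0.8]
gripper_width: 0.0744
grip_force: 0.0
```

Call:
play_rows(series=[[[-0.07, 0.04, 0.14], [0, 0, 0]], [[-0.14, 0.09, 0.27], [0, 0, 0]], [[-0.21, 0.13, 0.4], [0, 0, 0]], [[-0.27, 0.17, 0.54], [0, 0, 0]], [[-0.27, 0.17, 0.54], [0, 0, 0]], [[-0.27, 0.17, 0.54], [0, 0, 0]]])

```text
time: 12.25
eef_pos: [0.6249, 0.0551, 0.0522]
ee_rot: [0.346, 0.147, 0.925, -0.055]
wrist_force: [0.3, 0.2, 0.4]
gripper_width: 0.074
grip_force: 0.0
```

Run:
```python
from sim import *
k=cal("wrist"); im=imaging.get_image("wrist"); s=status.state(); r=quat(s["ee_rot"]).as_matrix()
print(s["time"],s["eef_pos"],"grasp",s["eef_pos"]-G*r[:,2],s["wrist_force"])
cv2.imwrite("pics/wrist4.png",im)
for d in nets.recognise("bottle","wrist")[:2]: print(d,back(k,[d["pixel"]],.04))
print(proj(k,[s["eef_pos"]-G*r[:,2]]))
```

```text
12.3 [0.62480058 0.05507194 0.0522592 ] grasp [0.61313432 0.05886392 0.06637335] [-0.33802281 -0.72075849  0.92773999]
{'pixel': [258.2, 246.0], 'score': 0.57} [[0.6535318  0.05020402 0.04      ]]
[[251.86353897 270.19369082]]
```

View pics/wrist4.png

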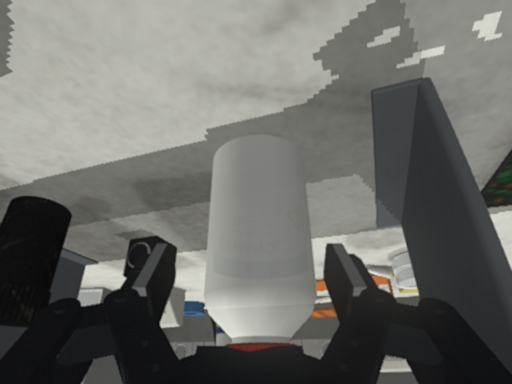

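The bottle stands between the open fingers (body x 205–312, base edge at 258,136), well clear of the panel at (395,150). I compute how far in it is.

Run:
```python
from sim import *
k=cal("wrist"); o=-k["R"].T@k["t"]
g=lambda v:[proj(k,cyl(v[0],v[1],[(.026,0)])[0])[:,1].min()-135.5,np.ptp(proj(k,cyl(v[0],v[1],[(.026,0)])[0])[:,0])*0+proj(k,cyl(v[0],v[1],[(.026,0)])[0])[:,0].mean()-256]
print(least_squares(g,[.62,.06]).x)
```

```text
[0.623572   0.05817871]
```

Call:
play_rows(series=[[[-0.05, 0.02, 0.045], [0, 0, 0]], [[-0.05, 0.02, 0.045], [0, 0, 0]], [[-0.05, 0.02, 0.045], [0, 0, 0]]])

```text
time: 12.65
eef_pos: [0.6325, 0.0545, 0.0516]
ee_rot: [0.346, 0.147, 0.925, -0.055]
wrist_force: [0.4, -0.4, -0.7]
gripper_width: 0.0744
grip_force: 0.0
```

Call:
play_rows(series=[[[0, 0, 0], [0, 0, 0]], [[0, 0, 0], [0, 0, 0]], [[0, 0, 0], [0, 0, 0]], [[0, 0, 0], [0, 0, 0]], [[0, 0, 0], [0, 0, 0]], [[0, 0, 0], [0, 0, 0]], [[0, 0, 0], [0, 0, 0]], [[0, 0, 0], [0, 0, 0]]], hand=0)

```text
time: 13.45
eef_pos: [0.6325, 0.0546, 0.0517]
ee_rot: [0.346, 0.147, 0.925, -0.055]
wrist_force: [-2.4, 0.6, 6.0]
gripper_width: 0.0508
grip_force: 60.9
```

Call:
play_rows(series=[[[-0.04, 0, -0.045], [0, 0, 0]], [[-0.08, 0, -0.09], [0, 0, 0]], [[-0.08, 0, -0.09], [0, 0, 0]]])

```text
time: 13.75
eef_pos: [0.6329, 0.0545, 0.0645]
ee_rot: [0.346, 0.147, 0.925, -0.055]
wrist_force: [0.4, 0.1, -2.9]
gripper_width: 0.0505
grip_force: 62.5
```

Run:
```python
from sim import *
s=status.state(); r=quat(s["ee_rot"]).as_matrix()
print(s["time"],s["eef_pos"],"grasp",s["eef_pos"]-G*r[:,2],s["wrist_force"],s["gripper_width"],s["grip_force"])
ws=[(.565,.065,.085,41,-18),(.51,.10,.15,41,-18),(.49,.25,.15,41,-18),(.464,.362,.14,41,-18),(.464,.362,.08,41,-18)]
run(s["joints"],ws); plan(ws,mm=20)
```

```text
13.75 [0.63288938 0.05454994 0.06452346] grasp [0.62121347 0.05835011 0.07862742] [ 0.39601803  0.13694524 -2.88190035] 0.050493903459412376 62.484508752822876
(0.565, 0.065, 0.085, 41, -18) [0.04, 0.75, -0.67, 2.3, 2.01, 0.96, -1.01] err 0.0 0.0 elbow [0.38, -0.07, 0.69]
(0.51, 0.1, 0.15, 41, -18) [-0.04, 0.57, -0.75, 2.38, 1.77, 0.95, -0.97] err 0.0 0.0 elbow [0.31, -0.04, 0.75]
(0.49, 0.25, 0.15, 41, -18) [-0.32, 0.66, -0.81, 2.19, 1.53, 1.14, -0.96] err 0.0 0.0 elbow [0.34, 0.07, 0.72]
(0.464, 0.362, 0.14, 41, -18) [-0.52, 0.77, -0.83, 2.02, 1.44, 1.27, -0.96] err 0.0 0.0 elbow [0.36, 0.15, 0.68]
(0.464, 0.362, 0.08, 41, -18) [-0.56, 0.88, -0.78, 2.03, 1.54, 1.27, -1.07] err 0.0 0.0 elbow [0.39, 0.18, 0.64]
[[[0.126,-0.037,-0.138],[-0.0,0.0,-0.0003]],[[0.251,-0.074,-0.275],[-0.0,0.0,-0.0007]],[[0.377,-0.111,-0.413],[-0.0,0.0,-0.001]],[[0.377,-0.111,-0.413],[-0.0,0.0,-0.001]]]
  # at (0.565, 0.065, 0.085, 41, -18) tcp [0.5766 0.0612 0.0709]
[[[0.01,0.033,-0.181],[-0.0,0.0,0.0]],[[0.02,0.065,-0.362],[-0.0,0.0,0.0]],[[0.029,0.098,-0.542],[-0.0,0.0,0.0]],[[0.039,0.13,-0.723],[-0.0,0.
[... 559 characters left out ...]
# at (0.49, 0.25, 0.15, 41, -18) tcp [0.5017 0.2462 0.1359]
[[[0.085,0.163,-0.052],[-0.0,0.0,0.0]],[[0.17,0.327,-0.103],[-0.0,0.0,0.0]],[[0.255,0.49,-0.155],[-0.0,0.0,0.0]],[[0.34,0.653,-0.207],[-0.0,0.0,0.0]],[[0.425,0.817,-0.258],[-0.0,0.0,0.0]],[[0.51,0.98,-0.31],[-0.0,0.0,0.0]],[[0.51,0.98,-0.31],[-0.0,0.0,0.0]]]
[[[0.003,0.005,-0.005],[-0.0,0.0,0.0]],[[0.003,0.005,-0.005],[-0.0,0.0,0.0]]]
  # at (0.464, 0.362, 0.14, 41, -18) tcp [0.4756 0.3582 0.1259]
[[[0.098,0.0,0.113],[-0.0,0.0,0.0]],[[0.197,0.0,0.226],[-0.0,0.0,0.0]],[[0.296,0.0,0.34],[-0.0,0.0,0.0]],[[0.394,0.0,0.453],[-0.0,0.0,0.0]],[[0.394,0.0,0.453],[-0.0,0.0,0.0]]]
  # at (0.464, 0.362, 0.08, 41, -18) tcp [0.4757 0.3582 0.0659]
```

Call:
play_rows(series=[[[0.09, -0.03, -0.1], [0, 0, 0]], [[0.19, -0.055, -0.2], [0, 0, 0]], [[0.28, -0.08, -0.31], [0, 0, 0]], [[0.38, -0.11, -0.41], [0, 0, 0]], [[0.38, -0.11, -0.41], [0, 0, 0]]])

```text
time: 14.25
eef_pos: [0.5751, 0.0616, 0.0695]
ee_rot: [0.345, 0.146, 0.925, -0.055]
wrist_force: [0.4, -0.1, -2.1]
gripper_width: 0.0509
grip_force: 62.7
```

Call:
play_rows(series=[[[0.01, 0.03, -0.18], [0, 0, 0]], [[0.02, 0.065, -0.36], [0, 0, 0]], [[0.03, 0.1, -0.54], [0, 0, 0]], [[0.04, 0.13, -0.72], [0, 0, 0]], [[0.05, 0.16, -0.9], [0, 0, 0]], [[0.05, 0.16, -0.9], [0, 0, 0]]])

```text
time: 14.85
eef_pos: [0.5218, 0.0971, 0.1357]
ee_rot: [0.347, 0.146, 0.925, -0.054]
wrist_force: [-0.1, -0.2, -3.1]
gripper_width: 0.0503
grip_force: 63.0
```

Call:
play_rows(series=[[[0.06, 0.16, -0.05], [0, 0, 0]], [[0.12, 0.33, -0.1], [0, 0, 0]], [[0.18, 0.49, -0.16], [0, 0, 0]], [[0.23, 0.65, -0.21], [0, 0, 0]], [[0.29, 0.82, -0.26], [0, 0, 0]], [[0.35, 0.98, -0.31], [0, 0, 0]], [[0.35, 0.98, -0.31], [0, 0, 0]]])

```text
time: 15.55
eef_pos: [0.5079, 0.2059, 0.1341]
ee_rot: [0.346, 0.146, 0.925, -0.054]
wrist_force: [0.8, -0.7, -1.8]
gripper_width: 0.0505
grip_force: 63.1
```

Call:
play_rows(series=[[[0.05, 0.13, -0.04], [0, 0, 0]], [[0.1, 0.26, -0.08], [0, 0, 0]], [[0.14, 0.385, -0.12], [0, 0, 0]], [[0.14, 0.385, -0.12], [0, 0, 0]], [[0.14, 0.385, -0.12], [0, 0, 0]]])

```text
time: 16.05
eef_pos: [0.5018, 0.2462, 0.1343]
ee_rot: [0.346, 0.147, 0.925, -0.055]
wrist_force: [0.1, -1.2, -2.0]
gripper_width: 0.0506
grip_force: 63.1
```

Run:
```python
from sim import *
s=status.state(); r=quat(s["ee_rot"]).as_matrix()
print(s["time"],s["joints"].round(2),"grasp",s["eef_pos"]-G*r[:,2],s["gripper_width"])
ws=[(.457,.351,.13,41,-18),(.457,.351,.085,41,-18)]
run(s["joints"],ws); plan(ws,mm=20)
k=cal("side"); im=imaging.get_image("side"); S=cal("scene"); im=imaging.get_image("scene")
for q,c in [((.453,.28,.124),(0,0,255))]:
  for h in (0,.03): cv2.polylines(im,[proj(S,rect(*q,[[-.065,.12,h],[.065,.12,h],[.065,-.12,h],[-.065,-.12,h]])).round().astype(int)],True,c,1)
cv2.polylines(im,[proj(S,rect(.4437,-.298,.2472,[[-.065,.09,.006],[-.065,-.09,.006],[.065,-.09,.006],[.065,.09,.006]])).round().astype(int)],True,(0,0,255),1)
cv2.imwrite("pics/scene5.png",cv2.resize(im[120:310,70:420],(798,433)))
```

```text
16.05 [-0.32  0.67 -0.81  2.19  1.54  1.14 -0.96] grasp [0.4901564  0.24999433 0.14844573] 0.050648077775783125
(0.457, 0.351, 0.13, 41, -18) [-0.52, 0.78, -0.83, 2.05, 1.46, 1.27, -1.0] err 0.0 0.0 elbow [0.36, 0.15, 0.68]
(0.457, 0.351, 0.085, 41, -18) [-0.55, 0.86, -0.79, 2.06, 1.54, 1.27, -1.08] err 0.0 0.0 elbow [0.38, 0.18, 0.65]
[[[0.099,0.143,-0.046],[-0.0,-0.0,-0.0]],[[0.198,0.286,-0.091],[-0.0,-0.0,-0.0]],[[0.298,0.429,-0.136],[-0.0,-0.0,-0.0]],[[0.397,0.572,-0.182],[-0.0,-0.0,-0.0]],[[0.496,0.715,-0.228],[-0.0,-0.0,-0.0]],[[0.595,0.858,-0.273],[-0.0,-0.0,-0.0]],[[0.595,0.858,-0.273],[-0.0,-0.0,-0.0]]]
  # at (0.457, 0.351, 0.13, 41, -18) tcp [0.4686 0.3472 0.1159]
[[[0.098,0.0,0.113],[-0.0,-0.0,-0.0]],[[0.197,0.0,0.227],[-0.0,-0.0,-0.0]],[[0.295,0.0,0.34],[-0.0,-0.0,-0.0]],[[0.295,0.0,0.34],[-0.0,-0.0,-0.0]]]
  # at (0.457, 0.351, 0.085, 41, -18) tcp [0.4687 0.3472 0.0709]
```

View pics/scene5.png

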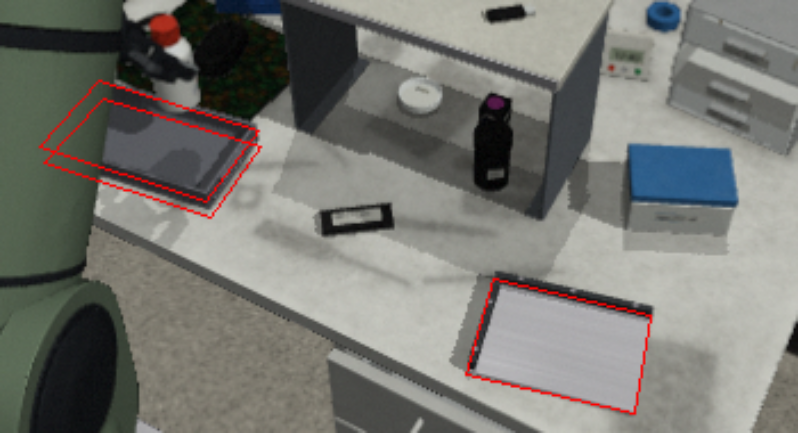

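The bottle is held upright over the crate (scene crop 178,60). The crate overlay (100,80)–(258,130) and the tray overlay both match the picture.

Call:
play_rows(series=[[[0.1, 0.14, -0.05], [0, 0, 0]], [[0.2, 0.29, -0.09], [0, 0, 0]], [[0.3, 0.43, -0.14], [0, 0, 0]], [[0.4, 0.57, -0.18], [0, 0, 0]], [[0.5, 0.71, -0.23], [0, 0, 0]], [[0.595, 0.86, -0.27], [0, 0, 0]], [[0.595, 0.86, -0.27], [0, 0, 0]], [[0.595, 0.86, -0.27], [0, 0, 0]]])

```text
time: 16.95
eef_pos: [0.4691, 0.3465, 0.1157]
ee_rot: [0.346, 0.147, 0.925, -0.055]
wrist_force: [0.4, -0.3, -2.3]
gripper_width: 0.0503
grip_force: 63.1
```

Call:
play_rows(series=[[[0.1, 0, 0.11], [0, 0, 0]], [[0.2, 0, 0.23], [0, 0, 0]], [[0.3, 0, 0.34], [0, 0, 0]], [[0.3, 0, 0.34], [0, 0, 0]], [[0.3, 0, 0.34], [0, 0, 0]]])

```text
time: 17.45
eef_pos: [0.4684, 0.347, 0.0698]
ee_rot: [0.345, 0.147, 0.925, -0.055]
wrist_force: [-0.1, 0.3, -1.7]
gripper_width: 0.0507
grip_force: 63.1
```

Call:
play_rows(series=[[[0.03, 0, 0.035], [0, 0, 0]], [[0.06, 0, 0.07], [0, 0, 0]], [[0.083, 0, 0.096], [0, 0, 0]], [[0.083, 0, 0.096], [0, 0, 0]], [[0.083, 0, 0.096], [0, 0, 0]]])

```text
time: 17.95
eef_pos: [0.4687, 0.3472, 0.0578]
ee_rot: [0.346, 0.147, 0.925, -0.055]
wrist_force: [0.1, -1.4, -2.1]
gripper_width: 0.0506
grip_force: 63.1
```

Run:
```python
from sim import *
s=status.state(); r=quat(s["ee_rot"]).as_matrix()
print(s["time"],"grasp",s["eef_pos"]-G*r[:,2],s["gripper_width"],s["wrist_force"])
```

```text
17.95 grasp [0.45703907 0.35099921 0.07191817] 0.05056349034005973 [ 0.11658502 -1.43145609 -2.09801211]
```

Call:
play_rows(series=[[[0.005, 0, 0.006], [0, 0, 0]], [[0.01, 0, 0.012], [0, 0, 0]], [[0.01, 0, 0.012], [0, 0, 0]], [[0.01, 0, 0.012], [0, 0, 0]]])

```text
time: 18.35
eef_pos: [0.4689, 0.3473, 0.0567]
ee_rot: [0.346, 0.147, 0.925, -0.055]
wrist_force: [-2.4, 0.1, 3.9]
gripper_width: 0.0504
grip_force: 63.7
```

Call:
play_rows(series=[[[0, 0, 0], [0, 0, 0]], [[0, 0, 0], [0, 0, 0]], [[0, 0, 0], [0, 0, 0]], [[0, 0, 0], [0, 0, 0]], [[0, 0, 0], [0, 0, 0]]], hand=0.78)

```text
time: 18.85
eef_pos: [0.4687, 0.3472, 0.0562]
ee_rot: [0.346, 0.147, 0.925, -0.055]
wrist_force: [-0.4, 0.2, 0.3]
gripper_width: 0.0664
grip_force: 0.0
```

Call:
play_rows(series=[[[0, 0, -0.15], [0, 0, 0]], [[0, 0, -0.3], [0, 0, 0]], [[0, 0, -0.45], [0, 0, 0]], [[0, 0, -0.6], [0, 0, 0]], [[0, 0, -0.75], [0, 0, 0]], [[0, 0, -0.75], [0, 0, 0]]])

```text
time: 19.45
eef_pos: [0.4209, 0.3639, 0.1146]
ee_rot: [0.346, 0.146, 0.925, -0.054]
wrist_force: [0.2, 0.6, -0.6]
gripper_width: 0.0667
grip_force: 0.0
```

Run:
```python
from sim import *
k=cal("wrist"); im=imaging.get_image("wrist"); cv2.imwrite("pics/wrist6.png",im)
s=status.state(); r=quat(s["ee_rot"]).as_matrix()
print(s["time"],"grasp",s["eef_pos"]-G*r[:,2],s["gripper_width"],s["joints"].round(2))
for n in ("bottle","crate"): print(n,[(d["pixel"],d["score"]) for d in nets.recognise(n,"wrist")], [d["pixel"] for d in nets.recognise(n,"scene")] if n=="x" else "")
c0,c1=np.array([.6325,-.1186]),None
ws=[(.50,.25,.16,41,-18),(.52,.08,.16,41,-18),(.555,-.10,.13,41,-18),(.56,-.112,.09,41,-18)]
run(s["joints"],ws+[(.628,-.118,.07,41,-18)]); plan(ws[:3],mm=30)
```

```text
19.5 grasp [0.41002473 0.36689582 0.12786725] 0.06654019762924636 [-0.6   0.78 -0.85  2.08  1.41  1.32 -1.08]
bottle [([250.0, 199.2], 0.7)] 
crate [] 
(0.5, 0.25, 0.16, 41, -18) [-0.3, 0.65, -0.82, 2.17, 1.52, 1.13, -0.91] err 0.0 0.0 elbow [0.34, 0.06, 0.73]
(0.52, 0.08, 0.16, 41, -18) [0.03, 0.54, -0.75, 2.37, 1.79, 0.91, -0.92] err 0.0 0.0 elbow [0.29, -0.06, 0.76]
(0.555, -0.1, 0.13, 41, -18) [0.44, 0.6, -0.63, 2.37, 2.26, 0.7, -0.91] err 0.0 0.0 elbow [0.26, -0.18, 0.75]
(0.56, -0.112, 0.09, 41, -18) [0.47, 0.71, -0.62, 2.36, 2.37, 0.78, -0.95] err 0.0 0.0 elbow [0.3, -0.21, 0.71]
(0.628, -0.118, 0.07, 41, -18) [0.43, 0.79, -0.57, 2.2, 2.34, 0.71, -0.86] err 0.0 0.0 elbow [0.33, -0.21, 0.68]
[[[-0.196,-0.144,0.094],[-0.0002,0.0,-0.0]],[[-0.392,-0.288,0.188],[-0.0004,0.0,-0.0]],[[-0.588,-0.432,0.282],[-0.0006,0.0,-0.0]],[[-0.784,-0.576,0.376],[-0.0008,0.0,-0.0]],[[-0.98,-0.72,0.47],[-0.001,0.0,-0.0]],[[-0.98,-0.72,0.47],[-0.001,0.0,-0.0]]]
[[[-0.15,-0.105,0.073],[0.0,0.0,-0.0]],[[-0.15,-0.105,0.073],[0.0,0.0,-0.0]]]
  # at (0.5, 0.25, 0.16, 41, -18) tcp [0.5116 0.2463 0.1459]
[[[-0.085,-0.245,0.075],[0.0,0.0,-0.0]],[[-0.17,-0.49,0.15],[0.0,0.0,-0.0]],[[-0.255,-0.735,0.225],[0.0,0.0,-0.0]],[[-0.34,-0.98,0.3],[0.0,0.0,-0.0]],[[-0.34,-0.98,0.3],[0.0,0.0,-0.0]]]
[[[-0.067,-0.192,0.056],[0.0,0.0,-0.0]],[[-0.134,-0.383,0.113],[0.0,0.0,-0.0]],[[-0.201,-0.575,0.169],[0.0,0.0,-0.0]],[[-0.201,-0.575,0.169],[0.0,0.0,-0.0]]]
  # at (0.52, 0.08, 0.16, 41, -18) tcp [0.5316 0.0762 0.1459]
[[[-0.072,-0.245,0.122],[0.0,0.0,-0.0]],[[-0.145,-0.49,0.245],[0.0,0.0,-0.0]],[[-0.217,-0.735,0.368],[0.0,0.0,-0.0]],[[-0.29,-0.98,0.49],[0.0,0.0,-0.0]],[[-0.29,-0.98,0.49],[0.0,0.0,-0.0]]]
[[[-0.062,-0.208,0.106],[0.0,0.0,-0.0]],[[-0.124,-0.416,0.213],[0.0,0.0,-0.0]],[[-0.186,-0.624,0.319],[0.0,0.0,-0.0]],[[-0.186,-0.624,0.319],[0.0,0.0,-0.0]]]
  # at (0.555, -0.1, 0.13, 41, -18) tcp [ 0.5667 -0.1038  0.1159]
```

Run:
```python
from sim import *
s=status.state()
ws=[(.41,.367,.21,41,-18),(.50,.25,.21,41,-18),(.52,.08,.17,41,-18),(.555,-.10,.13,41,-18)]
run(s["joints"],ws+[(.628,-.118,.07,41,-18)]); plan(ws,mm=30)
```

```text
(0.41, 0.367, 0.21, 41, -18) [-0.54, 0.63, -0.92, 2.04, 1.28, 1.34, -0.92] err 0.0 0.0 elbow [0.31, 0.14, 0.73]
(0.5, 0.25, 0.21, 41, -18) [-0.25, 0.55, -0.88, 2.15, 1.41, 1.13, -0.79] err 0.0 0.0 elbow [0.3, 0.03, 0.76]
(0.52, 0.08, 0.17, 41, -18) [0.06, 0.52, -0.78, 2.36, 1.75, 0.9, -0.88] err 0.0 0.0 elbow [0.28, -0.06, 0.77]
(0.555, -0.1, 0.13, 41, -18) [0.46, 0.6, -0.66, 2.37, 2.25, 0.71, -0.89] err 0.0 0.0 elbow [0.26, -0.19, 0.74]
(0.628, -0.118, 0.07, 41, -18) [0.45, 0.79, -0.6, 2.19, 2.33, 0.73, -0.84] err 0.0 0.0 elbow [0.33, -0.22, 0.68]
[[[-0.18,0.003,-0.211],[-0.0003,0.0,-0.0]],[[-0.359,0.005,-0.422],[-0.0007,0.0,-0.0]],[[-0.539,0.008,-0.633],[-0.001,0.0,-0.0]],[[-0.539,0.008,-0.633],[-0.001,0.0,-0.0]]]
  # at (0.41, 0.367, 0.21, 41, -18) tcp [0.4217 0.3632 0.1959]
[[[-0.184,-0.167,0.16],[0.0,0.0,-0.0]],[[-0.368,-0.334,0.319],[0.0,0.0,-0.0]],[[-0.551,-0.501,0.479],[0.0,0.0,-0.0]],[[-0.735,-0.668,0.638],[0.0,0.0,-0.0]],[[-0.919,-0.835,0.798],[0.0,0.0,-0.0]],[[-0.919,-0.835,0.798],[0.0,0.0,-0.0]]]
  # at (0.5, 0.25, 0.21, 41, -18) tcp [0.5116 0.2462 0.1959]
[[[-0.045,-0.245,0.122],[0.0,0.0,-0.0]],[[-0.09,-0.49,0.245],[0.0,0.0,-0.0]],[[-0.135,-0.735,0.368],[0.0,0.0,-0.0]],[[-0.18,-0.98,0.49],[0.0,0.0,-0.0]],[[-0.18,-0.98,0.49],[0.0,0.0,-0.0]]]
[[[-0.033,-0.192,0.093],[0.0,0.0,-0.0]],[[-0.066,-0.383,0.187],[0.0,0.0,-0.0]],[[-0.099,-0.575,0.28],[0.0,0.0,-0.0]],[[-0.099,-0.575,0.28],[0.0,0.0,-0.0]]]
  # at (0.52, 0.08, 0.17, 41, -18) tcp [0.5316 0.0762 0.1559]
[[[-0.062,-0.245,0.135],[0.0,0.0,-0.0]],[[-0.125,-0.49,0.27],[0.0,0.0,-0.0]],[[-0.188,-0.735,0.405],[0.0,0.0,-0.0]],[[-0.25,-0.98,0.54],[0.0,0.0,-0.0]],[[-0.25,-0.98,0.54],[0.0,0.0,-0.0]]]
[[[-0.053,-0.208,0.115],[0.0,0.0,-0.0]],[[-0.107,-0.416,0.23],[0.0,0.0,-0.0]],[[-0.16,-0.624,0.345],[0.0,0.0,-0.0]],[[-0.16,-0.624,0.345],[0.0,0.0,-0.0]]]
  # at (0.555, -0.1, 0.13, 41, -18) tcp [ 0.5667 -0.1038  0.1159]
```

View pics/wrist6.png

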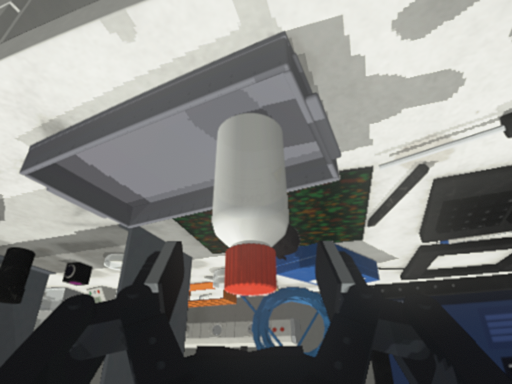

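The bottle stands upright inside the crate (body at 250,165). I lift over it and go for the canister.

Call:
play_rows(series=[[[-0.18, 0, -0.21], [0, 0, 0]], [[-0.36, 0, -0.42], [0, 0, 0]], [[-0.54, 0, -0.63], [0, 0, 0]], [[-0.54, 0, -0.63], [0, 0, 0]], [[-0.54, 0, -0.63], [0, 0, 0]]])

```text
time: 20.1
eef_pos: [0.422, 0.3621, 0.1957]
ee_rot: [0.346, 0.147, 0.925, -0.055]
wrist_force: [0.2, -0.4, -0.4]
gripper_width: 0.0664
grip_force: 0.0
```

Call:
play_rows(series=[[[-0.18, -0.17, 0.16], [0, 0, 0]], [[-0.37, -0.33, 0.32], [0, 0, 0]], [[-0.55, -0.5, 0.48], [0, 0, 0]], [[-0.735, -0.67, 0.64], [0, 0, 0]], [[-0.92, -0.835, 0.8], [0, 0, 0]], [[-0.92, -0.835, 0.8], [0, 0, 0]], [[-0.92, -0.835, 0.8], [0, 0, 0]]])

```text
time: 20.8
eef_pos: [0.5115, 0.2446, 0.1947]
ee_rot: [0.345, 0.147, 0.925, -0.056]
wrist_force: [-0.7, 0.3, 0.0]
gripper_width: 0.0669
grip_force: 0.0
```

Call:
play_rows(series=[[[-0.045, -0.245, 0.12], [0, 0, 0]], [[-0.09, -0.49, 0.245], [0, 0, 0]], [[-0.135, -0.735, 0.37], [0, 0, 0]], [[-0.18, -0.98, 0.49], [0, 0, 0]], [[-0.18, -0.98, 0.49], [0, 0, 0]], [[-0.18, -0.98, 0.49], [0, 0, 0]]])

```text
time: 21.4
eef_pos: [0.5243, 0.1388, 0.1702]
ee_rot: [0.345, 0.147, 0.925, -0.055]
wrist_force: [-0.3, -0.5, 0.7]
gripper_width: 0.0665
grip_force: 0.0
```

Call:
play_rows(series=[[[-0.03, -0.19, 0.09], [0, 0, 0]], [[-0.07, -0.38, 0.19], [0, 0, 0]], [[-0.1, -0.575, 0.28], [0, 0, 0]], [[-0.1, -0.575, 0.28], [0, 0, 0]], [[-0.1, -0.575, 0.28], [0, 0, 0]]])

```text
time: 21.9
eef_pos: [0.5315, 0.0768, 0.156]
ee_rot: [0.346, 0.147, 0.925, -0.054]
wrist_force: [-1.1, 0.5, -0.6]
gripper_width: 0.067
grip_force: 0.0
```

Call:
play_rows(series=[[[-0.06, -0.245, 0.135], [0, 0, 0]], [[-0.125, -0.49, 0.27], [0, 0, 0]], [[-0.19, -0.735, 0.4], [0, 0, 0]], [[-0.25, -0.98, 0.54], [0, 0, 0]], [[-0.25, -0.98, 0.54], [0, 0, 0]], [[-0.25, -0.98, 0.54], [0, 0, 0]]])

```text
time: 22.5
eef_pos: [0.5531, -0.0334, 0.1318]
ee_rot: [0.346, 0.147, 0.925, -0.054]
wrist_force: [0.3, 0.7, -0.3]
gripper_width: 0.0665
grip_force: 0.0
```

Run:
```python
from sim import *
k=cal("wrist"); im=imaging.get_image("wrist"); cv2.imwrite("pics/wrist7.png",im)
s=status.state(); r=quat(s["ee_rot"]).as_matrix()
print(s["time"],"grasp",s["eef_pos"]-G*r[:,2],s["gripper_width"],s["joints"].round(2))
d=nets.recognise("canister","wrist")[0]; print(d,back(k,[d["pixel"]],.0425))
# segment: dark blob around predicted canister
u=proj(k,[[.6325,-.1186,.03]])[0]; print(u)
g=im.max(2); m=(g<45).astype(np.uint8); n,l,st,c=cv2.connectedComponentsWithStats(m)
for i in range(1,n):
    if st[i,4]>150: print(st[i],c[i].round())
for y in range(int(u[1])-60,int(u[1])+60,8):
    row=g[y]<50; xs=np.where(row[max(0,int(u[0])-60):int(u[0])+60])[0]+max(0,int(u[0])-60); print(y,xs.min() if len(xs) else None,xs.max() if len(xs) else None,len(xs))
```

```text
22.55 grasp [ 0.54148531 -0.02910095  0.14608655] 0.06619693572911099 [ 0.3   0.56 -0.7   2.39  2.06  0.79 -0.9 ]
{'pixel': [190.3, 194.2], 'score': 0.69} [[ 0.63183012 -0.11900501  0.0425    ]]
[192.23834842 183.15711662]
[    0   147   512   237 33973] [236. 325.]
123 None None 0
131 None None 0
139 None None 0
147 179 203 23
155 173 213 41
163 171 214 44
171 174 214 41
179 173 213 41
187 167 212 46
195 166 251 51
203 164 250 50
211 161 245 53
219 160 211 52
227 159 211 53
235 160 210 51
```

Run:
```python
from sim import *
k=cal("wrist")
def g(v):
    c=proj(k,cyl(v[0],v[1],[(.022,0)])[0]); return [c[:,1].min()-146,(c[:,0].min()+c[:,0].max())/2-192.5]
c=least_squares(g,[.63,-.12]).x; print(c, [np.ptp(proj(k,cyl(*c,[(.022,.005)])[0])[:,0])])
s=status.state(); cx,cy=c
ws=[(.56,cy+.015,.10,41,-18),(cx-.002,cy,.068,41,-18)]
run(s["joints"],ws); plan(ws,mm=20)
```

```text
[ 0.6344329  -0.12132698] [np.float64(43.750731629064205)]
(0.56, np.float64(-0.10632698422992379), 0.1, 41, -18) [0.47, 0.69, -0.65, 2.36, 2.33, 0.78, -0.92] err 0.0 0.0 elbow [0.29, -0.21, 0.71]
(np.float64(0.6324328956785923), np.float64(-0.12132698422992379), 0.068, 41, -18) [0.45, 0.8, -0.59, 2.18, 2.33, 0.72, -0.84] err 0.0 0.0 elbow [0.33, -0.22, 0.68]
[[[-0.002,-0.136,0.124],[0.0002,0.0,0.0]],[[-0.004,-0.272,0.248],[0.0004,0.0,0.0]],[[-0.007,-0.408,0.372],[0.0006,0.0,0.0]],[[-0.009,-0.544,0.496],[0.0008,0.0,0.0]],[[-0.011,-0.68,0.62],[0.001,0.0,0.0]],[[-0.011,-0.68,0.62],[0.001,0.0,0.0]]]
  # at (0.56, np.float64(-0.10632698422992379), 0.1, 41, -18) tcp [ 0.5717 -0.1102  0.0859]
[[[-0.069,0.016,0.145],[-0.0,0.0,0.0]],[[-0.138,0.032,0.29],[-0.0,0.0,0.0]],[[-0.206,0.049,0.434],[-0.0,0.0,0.0]],[[-0.275,0.065,0.579],[-0.0,0.0,0.0]],[[-0.344,0.081,0.724],[-0.0,0.0,0.0]],[[-0.344,0.081,0.724],[-0.0,0.0,0.0]]]
  # at (np.float64(0.6324328956785923), np.float64(-0.12132698422992379), 0.068, 41, -18) tcp [ 0.6441 -0.1252  0.0538]
```

Call:
play_rows(series=[[[0, -0.14, 0.12], [0, 0, 0]], [[0, -0.27, 0.25], [0, 0, 0]], [[-0.01, -0.41, 0.37], [0, 0, 0]], [[-0.01, -0.54, 0.5], [0, 0, 0]], [[-0.01, -0.68, 0.62], [0, 0, 0]], [[-0.01, -0.68, 0.62], [0, 0, 0]], [[-0.01, -0.68, 0.62], [0, 0, 0]]])

```text
time: 23.3
eef_pos: [0.5712, -0.1108, 0.0858]
ee_rot: [0.346, 0.147, 0.925, -0.054]
wrist_force: [0.1, -0.0, -0.8]
gripper_width: 0.0667
grip_force: 0.0
```

Call:
play_rows(series=[[[-0.07, 0.02, 0.14], [0, 0, 0]], [[-0.15, 0.03, 0.28], [0, 0, 0]], [[-0.22, 0.05, 0.42], [0, 0, 0]], [[-0.3, 0.065, 0.56], [0, 0, 0]], [[-0.37, 0.08, 0.69], [0, 0, 0]], [[-0.37, 0.08, 0.69], [0, 0, 0]], [[-0.37, 0.08, 0.69], [0, 0, 0]]])

```text
time: 24.0
eef_pos: [0.6429, -0.1256, 0.0582]
ee_rot: [0.346, 0.146, 0.925, -0.054]
wrist_force: [-0.8, 0.5, -0.6]
gripper_width: 0.0665
grip_force: 0.0
```

Run:
```python
from sim import *
k=cal("wrist"); im=imaging.get_image("wrist"); cv2.imwrite("pics/wrist8.png",im)
s=status.state(); r=quat(s["ee_rot"]).as_matrix()
print(s["time"],"grasp",s["eef_pos"]-G*r[:,2],s["wrist_force"],s["joints"].round(2))
g=im.max(2)
for y in range(110,260,10):
    xs=np.where(g[y,170:340]<50)[0]+170; print(y,(xs.min(),xs.max(),len(xs)) if len(xs) else None)
print([proj(k,cyl(.6344,-.1213,[(.022,0)])[0]).min(0),proj(k,cyl(.6344,-.1213,[(.022,0)])[0]).max(0)])
```

```text
24.05 grasp [ 0.63099631 -0.12212656  0.07230208] [ 0.24196532 -0.18579108 -0.08790054] [ 0.45  0.79 -0.59  2.19  2.33  0.71 -0.83]
110 None
120 (np.int64(242), np.int64(272), 31)
130 (np.int64(224), np.int64(289), 66)
140 (np.int64(219), np.int64(294), 76)
150 (np.int64(218), np.int64(295), 78)
160 (np.int64(217), np.int64(296), 74)
170 (np.int64(231), np.int64(297), 67)
180 (np.int64(231), np.int64(298), 68)
190 (np.int64(226), np.int64(299), 74)
200 (np.int64(215), np.int64(333), 99)
210 (np.int64(214), np.int64(339), 102)
220 (np.int64(213), np.int64(339), 101)
230 (np.int64(213), np.int64(337), 103)
240 (np.int64(210), np.int64(305), 96)
250 (np.int64(173), np.int64(325), 118)
[array([216.28687599, 122.63966541]), array([291.89093783, 169.30926764])]
```

Call:
play_rows(series=[[[0, 0, 0], [0, 0, 0]], [[0, 0, 0], [0, 0, 0]], [[0, 0, 0], [0, 0, 0]], [[0, 0, 0], [0, 0, 0]], [[0, 0, 0], [0, 0, 0]], [[0, 0, 0], [0, 0, 0]], [[0, 0, 0], [0, 0, 0]]], hand=0)

```text
time: 24.75
eef_pos: [0.6433, -0.1267, 0.0584]
ee_rot: [0.346, 0.147, 0.925, -0.055]
wrist_force: [-0.5, 2.2, 6.4]
gripper_width: 0.0457
grip_force: 60.5
```

Call:
play_rows(series=[[[-0.04, 0, -0.045], [0, 0, 0]], [[-0.08, 0, -0.09], [0, 0, 0]], [[-0.08, 0, -0.09], [0, 0, 0]]])

```text
time: 25.05
eef_pos: [0.6434, -0.1274, 0.0708]
ee_rot: [0.346, 0.147, 0.925, -0.055]
wrist_force: [-0.6, 0.5, -1.4]
gripper_width: 0.046
grip_force: 61.3
```

Run:
```python
from sim import *
s=status.state(); r=quat(s["ee_rot"]).as_matrix()
print(s["time"],"grasp",s["eef_pos"]-G*r[:,2],s["wrist_force"],s["gripper_width"],s["grip_force"])
ws=[(.565,-.105,.10,41,-18),(.53,.05,.15,41,-18),(.50,.16,.15,41,-18),(.477,.241,.13,41,-18),(.477,.241,.09,41,-18),(.477,.241,.0785,41,-18)]
run(s["joints"],ws+[(.43,.26,.14,41,-18)]); plan(ws,mm=25)
```

```text
25.05 grasp [ 0.63171377 -0.12360588  0.08492904] [-0.59530354  0.51871369 -1.40659186] 0.04601890901529818 61.30373954772949
(0.565, -0.105, 0.1, 41, -18) [0.46, 0.69, -0.64, 2.35, 2.32, 0.77, -0.92] err 0.0 0.0 elbow [0.29, -0.21, 0.71]
(0.53, 0.05, 0.15, 41, -18) [0.12, 0.57, -0.76, 2.38, 1.87, 0.9, -0.92] err 0.0 0.0 elbow [0.3, -0.08, 0.75]
(0.5, 0.16, 0.15, 41, -18) [-0.13, 0.61, -0.83, 2.32, 1.66, 1.06, -0.97] err 0.0 0.0 elbow [0.33, -0.0, 0.74]
(0.477, 0.241, 0.13, 41, -18) [-0.31, 0.71, -0.85, 2.24, 1.58, 1.18, -1.04] err 0.0 0.0 elbow [0.36, 0.07, 0.7]
(0.477, 0.241, 0.09, 41, -18) [-0.34, 0.8, -0.81, 2.24, 1.67, 1.21, -1.12] err 0.0 0.0 elbow [0.39, 0.09, 0.67]
(0.477, 0.241, 0.0785, 41, -18) [-0.35, 0.83, -0.8, 2.24, 1.69, 1.22, -1.15] err 0.0 0.0 elbow [0.4, 0.09, 0.66]
(0.43, 0.26, 0.14, 41, -18) [-0.39, 0.69, -0.9, 2.27, 1.5, 1.24, -1.1] err 0.0 0.0 elbow [0.35, 0.1, 0.71]
[[[0.141,-0.01,-0.189],[-0.0003,0.0003,-0.0]],[[0.282,-0.02,-0.379],[-0.0007,0.0007,-0.0]],[[0.423,-0.03,-0.568],[-0.001,0.001,-0.0]],[[0.423,-0.03,-0.568],[-0.001,0.001,-0.0]]]
  # at (0.565, -0.10
[... 628 characters left out ...]
09],[0.0,-0.0,-0.0]],[[0.473,0.953,-0.409],[0.0,-0.0,-0.0]]]
  # at (0.5, 0.16, 0.15, 41, -18) tcp [0.5117 0.1562 0.1359]
[[[0.122,0.175,-0.039],[0.0,-0.0,-0.0]],[[0.243,0.35,-0.078],[0.0,-0.0,-0.0]],[[0.364,0.524,-0.117],[0.0,-0.0,-0.0]],[[0.486,0.699,-0.156],[0.0,-0.0,-0.0]],[[0.486,0.699,-0.156],[0.0,-0.0,-0.0]]]
  # at (0.477, 0.241, 0.13, 41, -18) tcp [0.4887 0.2372 0.1159]
[[[0.131,-0.0,0.151],[0.0,-0.0,-0.0]],[[0.262,-0.0,0.302],[0.0,-0.0,-0.0]],[[0.262,-0.0,0.302],[0.0,-0.0,-0.0]]]
  # at (0.477, 0.241, 0.09, 41, -18) tcp [0.4887 0.2372 0.0759]
[[[0.075,-0.0,0.087],[0.0,-0.0,-0.0]],[[0.075,-0.0,0.087],[0.0,-0.0,-0.0]]]
  # at (0.477, 0.241, 0.0785, 41, -18) tcp [0.4887 0.2372 0.0644]
```

Call:
play_rows(series=[[[0.11, -0.01, -0.14], [0, 0, 0]], [[0.21, -0.015, -0.28], [0, 0, 0]], [[0.32, -0.02, -0.43], [0, 0, 0]], [[0.42, -0.03, -0.57], [0, 0, 0]], [[0.42, -0.03, -0.57], [0, 0, 0]]])

```text
time: 25.55
eef_pos: [0.5749, -0.1084, 0.0854]
ee_rot: [0.345, 0.146, 0.925, -0.055]
wrist_force: [-0.6, 0.3, -1.6]
gripper_width: 0.0457
grip_force: 61.7
```

Call:
play_rows(series=[[[0.04, 0.2, -0.13], [0, 0, 0]], [[0.08, 0.39, -0.26], [0, 0, 0]], [[0.13, 0.59, -0.39], [0, 0, 0]], [[0.17, 0.78, -0.52], [0, 0, 0]], [[0.21, 0.98, -0.65], [0, 0, 0]], [[0.21, 0.98, -0.65], [0, 0, 0]], [[0.21, 0.98, -0.65], [0, 0, 0]]])

```text
time: 26.25
eef_pos: [0.5517, 0.0028, 0.1207]
ee_rot: [0.346, 0.147, 0.925, -0.055]
wrist_force: [0.1, 0.6, -2.2]
gripper_width: 0.0458
grip_force: 62.0
```

Call:
play_rows(series=[[[0.04, 0.2, -0.13], [0, 0, 0]], [[0.08, 0.39, -0.26], [0, 0, 0]], [[0.08, 0.39, -0.26], [0, 0, 0]], [[0.08, 0.39, -0.26], [0, 0, 0]]])

```text
time: 26.65
eef_pos: [0.5417, 0.0461, 0.1347]
ee_rot: [0.346, 0.147, 0.925, -0.055]
wrist_force: [-0.1, 0.2, -1.6]
gripper_width: 0.046
grip_force: 62.1
```

Call:
play_rows(series=[[[0.09, 0.19, -0.08], [0, 0, 0]], [[0.19, 0.38, -0.16], [0, 0, 0]], [[0.28, 0.57, -0.245], [0, 0, 0]], [[0.38, 0.76, -0.33], [0, 0, 0]], [[0.47, 0.95, -0.41], [0, 0, 0]], [[0.47, 0.95, -0.41], [0, 0, 0]], [[0.47, 0.95, -0.41], [0, 0, 0]]])

```text
time: 27.35
eef_pos: [0.5119, 0.1554, 0.1345]
ee_rot: [0.346, 0.147, 0.925, -0.055]
wrist_force: [-0.2, -0.4, -1.8]
gripper_width: 0.0457
grip_force: 62.2
```

Call:
play_rows(series=[[[0.12, 0.175, -0.04], [0, 0, 0]], [[0.24, 0.35, -0.08], [0, 0, 0]], [[0.36, 0.52, -0.12], [0, 0, 0]], [[0.49, 0.7, -0.16], [0, 0, 0]], [[0.49, 0.7, -0.16], [0, 0, 0]], [[0.49, 0.7, -0.16], [0, 0, 0]], [[0.49, 0.7, -0.16], [0, 0, 0]]])

```text
time: 28.05
eef_pos: [0.4887, 0.236, 0.1149]
ee_rot: [0.346, 0.148, 0.925, -0.056]
wrist_force: [0.7, -1.1, -1.4]
gripper_width: 0.0455
grip_force: 62.2
```

Run:
```python
from sim import *
s=status.state(); r=quat(s["ee_rot"]).as_matrix()
print(s["time"],"grasp",s["eef_pos"]-G*r[:,2],s["gripper_width"],s["joints"].round(2))
ws=[(.477,.241,.09,41,-18),(.477,.241,.0774,41,-18)]
plan(ws,mm=20)
```

```text
28.05 grasp [0.47706828 0.23987821 0.12905701] 0.045452730454237505 [-0.31  0.72 -0.85  2.24  1.59  1.19 -1.04]
[[[0.13,0.006,0.146],[-0.001,0.0,-0.0005]],[[0.26,0.011,0.292],[-0.002,0.0,-0.001]],[[0.26,0.011,0.292],[-0.002,0.0,-0.001]]]
  # at (0.477, 0.241, 0.09, 41, -18) tcp [0.4886 0.2372 0.0759]
[[[0.082,0.0,0.095],[0.0,0.0,0.0]],[[0.082,0.0,0.095],[0.0,0.0,0.0]]]
  # at (0.477, 0.241, 0.0774, 41, -18) tcp [0.4887 0.2372 0.0633]
```

Call:
play_rows(series=[[[0.07, 0, 0.07], [0, 0, 0]], [[0.13, 0.01, 0.15], [0, 0, 0]], [[0.2, 0.01, 0.22], [0, 0, 0]], [[0.26, 0.01, 0.29], [0, 0, 0]], [[0.26, 0.01, 0.29], [0, 0, 0]], [[0.26, 0.01, 0.29], [0, 0, 0]]])

```text
time: 28.65
eef_pos: [0.4876, 0.239, 0.0756]
ee_rot: [0.345, 0.147, 0.925, -0.055]
wrist_force: [-0.2, -0.2, -1.1]
gripper_width: 0.0454
grip_force: 62.2
```

Call:
play_rows(series=[[[0.03, 0, 0.035], [0, 0, 0]], [[0.06, 0, 0.07], [0, 0, 0]], [[0.08, 0, 0.095], [0, 0, 0]], [[0.085, 0, 0.1], [0, 0, 0]], [[0.085, 0, 0.1], [0, 0, 0]], [[0.085, 0, 0.1], [0, 0, 0]]])

```text
time: 29.25
eef_pos: [0.4883, 0.2389, 0.0633]
ee_rot: [0.346, 0.147, 0.925, -0.055]
wrist_force: [-0.0, 0.3, 5.1]
gripper_width: 0.0458
grip_force: 62.3
```

Run:
```python
from sim import *
s=status.state(); r=quat(s["ee_rot"]).as_matrix()
print(s["time"],"grasp",s["eef_pos"]-G*r[:,2],s["gripper_width"],s["wrist_force"])
```

```text
29.25 grasp [0.47666683 0.24268697 0.07736829] 0.045834704515153576 [-0.01504438  0.26682778  5.11330482]
```

Call:
play_rows(series=[[[0, 0, 0], [0, 0, 0]], [[0, 0, 0], [0, 0, 0]], [[0, 0, 0], [0, 0, 0]], [[0, 0, 0], [0, 0, 0]], [[0, 0, 0], [0, 0, 0]], [[0, 0, 0], [0, 0, 0]]], hand=0.74)

```text
time: 29.85
eef_pos: [0.488, 0.2388, 0.0629]
ee_rot: [0.346, 0.147, 0.925, -0.055]
wrist_force: [0.1, -0.1, 0.7]
gripper_width: 0.063
grip_force: 0.0
```

Call:
play_rows(series=[[[0, 0, -0.15], [0, 0, 0]], [[0, 0, -0.3], [0, 0, 0]], [[0, 0, -0.45], [0, 0, 0]], [[0, 0, -0.6], [0, 0, 0]], [[0, 0, -0.6], [0, 0, 0]], [[0, 0, -0.6], [0, 0, 0]]])

```text
time: 30.45
eef_pos: [0.4509, 0.251, 0.1081]
ee_rot: [0.346, 0.147, 0.925, -0.055]
wrist_force: [0.1, -0.5, -0.5]
gripper_width: 0.0631
grip_force: 0.0
```

Run:
```python
from sim import *
k=cal("wrist"); im=imaging.get_image("wrist"); cv2.imwrite("pics/wrist9.png",im)
s=status.state(); r=quat(s["ee_rot"]).as_matrix(); g=s["eef_pos"]-G*r[:,2]
print(s["time"],"grasp",g,s["gripper_width"],s["joints"].round(2))
d=nets.recognise("canister","wrist"); print(d, proj(k,[[.478,.243,.005],[.478,.243,.0475],[.478,.243,.09]]))
ws=[(g[0],g[1],.20,41,-18),(.48,.10,.22,20,-35),(.48,0,.18,0,-53),(.484,-.004,.09,0,-53.3)]
q=run(s["joints"],ws+[(.486,-.007,.022,0,-53.3),(.486,-.007,.08,0,-53.3),(.47,-.12,.08,0,-65),(.465,-.25,.08,0,-75.8),(.46,-.25,.03,0,-75.8)])
plan(ws,mm=30,deg=6)
```

```text
30.5 grasp [0.43930497 0.25454711 0.1219011 ] 0.06322286100519035 [-0.38  0.73 -0.88  2.27  1.55  1.24 -1.13]
[{'pixel': [260.0, 179.5], 'score': 0.75}] [[251.99874356 131.65193749]
 [252.2297508  178.92403665]
 [252.50131754 236.75180358]]
(np.float64(0.43930497149697445), np.float64(0.25454711086556475), 0.2, 41, -18) [-0.31, 0.55, -0.95, 2.24, 1.38, 1.2, -0.93] err 0.0 0.0 elbow [0.3, 0.05, 0.76]
(0.48, 0.1, 0.22, 20, -35) [0.28, 0.43, -1.0, 2.12, 0.93, 0.92, -0.34] err 0.0 0.0 elbow [0.23, -0.11, 0.79]
(0.48, 0, 0.18, 0, -53) [0.63, 0.57, -1.01, 2.01, 0.62, 0.91, -0.07] err 0.0 0.0 elbow [0.23, -0.22, 0.75]
(0.484, -0.004, 0.09, 0, -53.3) [0.53, 0.71, -0.87, 2.06, 0.81, 0.76, -0.22] err 0.0 0.0 elbow [0.29, -0.22, 0.7]
(0.486, -0.007, 0.022, 0, -53.3) [0.45, 0.82, -0.76, 2.07, 0.96, 0.66, -0.34] err 0.0 0.0 elbow [0.34, -0.22, 0.67]
(0.486, -0.007, 0.08, 0, -53.3) [0.52, 0.73, -0.86, 2.06, 0.83, 0.75, -0.23] err 0.0 0.0 elbow [0.3, -0.23, 0.7]
(0.47, -0.12, 0.08, 0, -65) [0.72, 0.71, -0.81, 2.06, 0.8, 0.72, -0.17] err 0.0 0.0 elbow [0.24, -0.28, 0.71]
(0.465, -0.25, 0.08, 0, -75.
[... 802 characters left out ...]
0.288,-0.326,0.087],[0.027,0.065,0.046]]]
  # at (0.48, 0.1, 0.22, 20, -35) tcp [0.4853 0.0964 0.2024]
[[[-0.068,-0.164,0.112],[0.007,0.0442,0.0396]],[[-0.135,-0.328,0.224],[0.014,0.0884,0.0792]],[[-0.203,-0.492,0.337],[0.021,0.1326,0.1188]],[[-0.27,-0.656,0.449],[0.028,0.1768,0.1584]],[[-0.338,-0.82,0.561],[0.035,0.221,0.198]],[[-0.338,-0.82,0.561],[0.035,0.221,0.198]]]
  # at (0.48, 0, 0.18, 0, -53) tcp [ 0.4801 -0.      0.1613]
[[[-0.014,0.002,0.225],[0.0,-0.0,0.001]],[[-0.028,0.004,0.45],[0.0,-0.0,0.002]],[[-0.042,0.005,0.675],[0.0,-0.0,0.003]],[[-0.056,0.007,0.9],[0.0,-0.0,0.004]],[[-0.056,0.007,0.9],[0.0,-0.0,0.004]]]
  # at (0.484, -0.004, 0.09, 0, -53.3) tcp [ 0.484  -0.004   0.0713]
```

Call:
play_rows(series=[[[-0.17, 0, -0.2], [0, 0, 0]], [[-0.34, 0, -0.39], [0, 0, 0]], [[-0.51, 0, -0.59], [0, 0, 0]], [[-0.51, 0, -0.59], [0, 0, 0]], [[-0.51, 0, -0.59], [0, 0, 0]]])

```text
time: 31.05
eef_pos: [0.4509, 0.2507, 0.1861]
ee_rot: [0.346, 0.147, 0.925, -0.055]
wrist_force: [0.2, -0.0, 0.3]
gripper_width: 0.0632
grip_force: 0.0
```

Call:
play_rows(series=[[[-0.13, -0.245, 0.07], [0.017, 0.04, 0.03]], [[-0.26, -0.49, 0.145], [0.035, 0.083, 0.06]], [[-0.39, -0.735, 0.22], [0.052, 0.125, 0.088]], [[-0.52, -0.98, 0.29], [0.069, 0.166, 0.117]], [[-0.52, -0.98, 0.29], [0.069, 0.166, 0.117]], [[-0.52, -0.98, 0.29], [0.069, 0.166, 0.117]]])

```text
time: 31.65
eef_pos: [0.4756, 0.1387, 0.1975]
ee_rot: [0.217, 0.256, 0.94, -0.054]
wrist_force: [-0.2, 0.8, -0.0]
gripper_width: 0.0632
grip_force: 0.0
```

Call:
play_rows(series=[[[-0.14, -0.16, 0.04], [0.014, 0.03, 0.023]], [[-0.29, -0.33, 0.09], [0.027, 0.065, 0.046]], [[-0.29, -0.33, 0.09], [0.027, 0.065, 0.046]], [[-0.29, -0.33, 0.09], [0.027, 0.065, 0.046]]])

```text
time: 32.05
eef_pos: [0.4843, 0.0968, 0.2018]
ee_rot: [0.166, 0.295, 0.939, -0.052]
wrist_force: [1.0, 0.1, 0.4]
gripper_width: 0.0632
grip_force: 0.0
```

Call:
play_rows(series=[[[-0.07, -0.16, 0.11], [0.007, 0.044, 0.04]], [[-0.135, -0.33, 0.22], [0.014, 0.088, 0.08]], [[-0.2, -0.49, 0.34], [0.021, 0.133, 0.119]], [[-0.27, -0.66, 0.45], [0.028, 0.177, 0.158]], [[-0.34, -0.82, 0.56], [0.035, 0.221, 0.198]], [[-0.34, -0.82, 0.56], [0.035, 0.221, 0.198]], [[-0.34, -0.82, 0.56], [0.035, 0.221, 0.198]]])

```text
time: 32.75
eef_pos: [0.4791, 0.0009, 0.161]
ee_rot: [-0.0, 0.445, 0.895, -0.0]
wrist_force: [0.6, 0.9, -0.3]
gripper_width: 0.0632
grip_force: 0.0
```

```bash
cat > seg.py <<'E'
from sim import *
k=cal("wrist"); im=imaging.get_image("wrist"); cv2.imwrite("pics/wrist10.png",im); np.savez("w10.npz",**k)
s=status.state(); r=quat(s["ee_rot"]).as_matrix(); g=s["eef_pos"]-G*r[:,2]
print(s["time"],"tcp",s["eef_pos"],s["gripper_width"],s["joints"].round(2),(quat(s["ee_rot"]).inv()*ori(0,-53)).as_rotvec(degrees=True).round(2))
print([(d["pixel"],round(d["score"],2)) for d in nets.recognise("case","wrist")], proj(k,[[.486,-.007,.01]]))
m=(im.max(2)<70).astype(np.uint8); u=proj(k,[[.486,-.007,.01]])[0]
box=np.zeros_like(m); P=proj(k,rect(.486,-.007,.64,[[-.03,.06,.01],[.03,.06,.01],[.03,-.06,.01],[-.03,-.06,.01]])); cv2.fillPoly(box,[P.round().astype(int)],1)
m=cv2.morphologyEx(m*box,cv2.MORPH_CLOSE,np.ones((25,25)))
n,l,st,c=cv2.connectedComponentsWithStats(m); i=1+st[1:,4].argmax(); print(st[i],P.round())
ct=cv2.findContours((l==i).astype(np.uint8),cv2.RETR_EXTERNAL,cv2.CHAIN_APPROX_NONE)[0][0][:,0].astype(float)
W=back(k,ct,.008)[:,:2]*1000
print(cv2.minAreaRect(W.astype(np.float32)))
E
python3 seg.py
```

```text
32.8 tcp [0.47917845 0.00139862 0.16135847] 0.06311944050061083 [ 0.62  0.57 -1.    2.01  0.62  0.9  -0.07] [-0.02  0.    0.21]
[([246.7, 180.7], 0.71)] [[250.38509038 179.82727297]]
[ 233  138   35   83 2763] [[219. 118.]
 [283. 118.]
 [278. 235.]
 [221. 234.]]
((487.0780029296875, -8.2156982421875), (33.106529235839844, 85.85945892333984), 37.75208282470703)
```

Run:
```python
from sim import *
s=status.state()
ws=[(.487,-.008,.10,0,-52.3),(.487,-.008,.0217,0,-52.3)]
run(s["joints"],ws); plan(ws,mm=20,deg=6)
```

```text
(0.487, -0.008, 0.1, 0, -52.3) [0.54, 0.69, -0.88, 2.04, 0.78, 0.78, -0.17] err 0.0 0.0 elbow [0.29, -0.22, 0.71]
(0.487, -0.008, 0.0217, 0, -52.3) [0.45, 0.81, -0.75, 2.07, 0.96, 0.65, -0.31] err 0.0 0.0 elbow [0.34, -0.22, 0.67]
[[[-0.024,0.001,0.161],[-0.0,0.0,-0.001]],[[-0.049,0.002,0.321],[-0.0,0.0,-0.002]],[[-0.073,0.002,0.482],[-0.0,0.0,-0.003]],[[-0.098,0.003,0.642],[-0.0,0.0,-0.004]],[[-0.122,0.004,0.803],[-0.0,0.0,-0.005]],[[-0.122,0.004,0.803],[-0.0,0.0,-0.005]]]
  # at (0.487, -0.008, 0.1, 0, -52.3) tcp [ 0.487  -0.008   0.0813]
[[[0.0,0.0,0.196],[-0.0,0.0,-0.0]],[[0.0,0.0,0.392],[-0.0,0.0,-0.0]],[[0.0,0.0,0.587],[-0.0,0.0,-0.0]],[[0.0,0.0,0.783],[-0.0,0.0,-0.0]],[[0.0,0.0,0.783],[-0.0,0.0,-0.0]]]
  # at (0.487, -0.008, 0.0217, 0, -52.3) tcp [ 0.487 -0.008  0.003]
```

Call:
play_rows(series=[[[-0.03, 0, 0.2], [0, 0, -0.001]], [[-0.06, 0, 0.4], [0, 0, -0.003]], [[-0.09, 0, 0.6], [0, 0, -0.004]], [[-0.12, 0, 0.8], [0, 0, -0.005]], [[-0.12, 0, 0.8], [0, 0, -0.005]], [[-0.12, 0, 0.8], [0, 0, -0.005]]])

```text
time: 33.45
eef_pos: [0.4868, -0.0085, 0.0823]
ee_rot: [0.0, 0.441, 0.897, 0.0]
wrist_force: [-0.4, 0.6, 0.2]
gripper_width: 0.0636
grip_force: 0.0
```

Call:
play_rows(series=[[[0, 0, 0.16], [0, 0, 0]], [[0, 0, 0.31], [0, 0, 0]], [[0, 0, 0.47], [0, 0, 0]], [[0, 0, 0.62], [0, 0, 0]], [[0, 0, 0.7], [0, 0, 0]], [[0, 0, 0.78], [0, 0, 0]], [[0, 0, 0.78], [0, 0, 0]], [[0, 0, 0.78], [0, 0, 0]]])

```text
time: 34.25
eef_pos: [0.4871, -0.0097, 0.0042]
ee_rot: [0.0, 0.443, 0.897, 0.0]
wrist_force: [0.9, 0.3, 0.4]
gripper_width: 0.0633
grip_force: 0.0
```

Call:
play_rows(series=[[[0, 0, 0], [0, 0, 0]], [[0, 0, 0], [0, 0, 0]], [[0, 0, 0], [0, 0, 0]], [[0, 0, 0], [0, 0, 0]], [[0, 0, 0], [0, 0, 0]], [[0, 0, 0], [0, 0, 0]], [[0, 0, 0], [0, 0, 0]], [[0, 0, 0], [0, 0, 0]]], hand=0)

```text
time: 35.05
eef_pos: [0.4871, -0.0099, 0.0044]
ee_rot: [0.0, 0.443, 0.897, -0.0]
wrist_force: [-3.3, -0.9, 15.7]
gripper_width: 0.0313
grip_force: 58.2
```

Call:
play_rows(series=[[[0, 0, -0.2], [0, 0, 0]], [[0, 0, -0.4], [0, 0, 0]], [[0, 0, -0.6], [0, 0, 0]], [[0, 0, -0.7], [0, 0, 0]], [[0, 0, -0.7], [0, 0, 0]]])

```text
time: 35.55
eef_pos: [0.4874, -0.0101, 0.0746]
ee_rot: [0.001, 0.443, 0.897, 0.0]
wrist_force: [0.0, 0.2, -0.2]
gripper_width: 0.0315
grip_force: 60.2
```

Run:
```python
from sim import *
s=status.state(); print(s["time"],s["eef_pos"],s["gripper_width"],s["grip_force"])
c,sn=np.cos(.2472),np.sin(.2472); L=lambda x,y:(.4437+c*x-sn*y,-.298+sn*x+c*y)
print("pre",L(.012,.012),L(.04,.039))
x,y=L(.012,.012); psi=np.degrees(.2472)-90
ws=[(.47,-.12,.11,0,-65),(x,y,.11,0,psi),(x,y,.04,0,psi)]
run(s["joints"],ws); plan(ws,mm=25,deg=6)
```

```text
35.55 [ 0.48742333 -0.01007758  0.0745707 ] 0.03147253921378509 60.210782289505005
pre (np.float64(0.45239893578673684), np.float64(-0.2834285032965646)) (np.float64(0.4729411426606519), np.float64(-0.2503979456756391))
(0.47, -0.12, 0.11, 0, -65) [0.75, 0.66, -0.84, 2.05, 0.72, 0.76, -0.11] err 0.0 0.0 elbow [0.22, -0.27, 0.72]
(np.float64(0.45239893578673684), np.float64(-0.2834285032965646), 0.11, 0, np.float64(-75.83648330436606)) [1.01, 0.7, -0.79, 1.92, 0.68, 0.81, 0.09] err 0.0 0.0 elbow [0.15, -0.33, 0.71]
(np.float64(0.45239893578673684), np.float64(-0.2834285032965646), 0.04, 0, np.float64(-75.83648330436606)) [0.94, 0.8, -0.7, 1.95, 0.8, 0.69, -0.01] err 0.0 0.0 elbow [0.19, -0.35, 0.67]
[[[-0.153,-0.161,-0.033],[0.0002,0.0002,0.0276]],[[-0.307,-0.322,-0.067],[0.0004,0.0004,0.0552]],[[-0.46,-0.484,-0.1],[0.0006,0.0006,0.0828]],[[-0.614,-0.645,-0.134],[0.0008,0.0008,0.1104]],[[-0.767,-0.806,-0.167],[0.001,0.001,0.138]],[[-0.767,-0.806,-0.167],[0.001,0.001,0.138]]]
  # at (0.47, -0.12, 0.11, 0, -65) tcp [ 0.47   -0.12    0.0913]
[[[-0.196,-0.118,-0.0],[-0.0,-0.0,0.0168]],[[-0.392,-0.236,-0.0],[-0.0,-0.0,0.0336]],[[-0.588,-0.354,-0.0],[-0.0,-0.0,0.0504]],[[-0.784,-0.472,-0.0],[-0.0,-0.0,0.0672]],[[-0.98,-0.59,-0.0],[-0.0,-0.0,0.084]],[[-0.98,-0.59,-0.0],[-0.0,-0.0,0.084]]]
[[[-0.152,-0.067,-0.0],[-0.0,-0.0,0.0123]],[[-0.305,-0.135,-0.001],[-0.0,-0.0,0.0247]],[[-0.457,-0.202,-0.001],[-0.0,-0.0,0.037]],[[-0.457,-0.202,-0.001],[-0.0,-0.0,0.037]]]
  # at (np.float64(0.45239893578673684), np.float64(-0.2834285032965646), 0.11, 0, np.float64(-75.83648330436606)) tcp [ 0.4524 -0.2834  0.0913]
[[[-0.0,-0.0,0.233],[-0.0,-0.0,-0.0]],[[-0.001,-0.0,0.467],[-0.0,-0.0,-0.0]],[[-0.001,-0.0,0.7],[-0.0,-0.0,-0.0]],[[-0.001,-0.0,0.7],[-0.0,-0.0,-0.0]]]
  # at (np.float64(0.45239893578673684), np.float64(-0.2834285032965646), 0.04, 0, np.float64(-75.83648330436606)) tcp [ 0.4524 -0.2835  0.0213]
```

Call:
play_rows(series=[[[-0.15, -0.16, -0.03], [0, 0, 0.028]], [[-0.31, -0.32, -0.07], [0, 0, 0.055]], [[-0.46, -0.48, -0.1], [0, 0, 0.083]], [[-0.61, -0.64, -0.13], [0, 0, 0.11]], [[-0.77, -0.81, -0.17], [0, 0, 0.138]], [[-0.77, -0.81, -0.17], [0, 0, 0.138]], [[-0.77, -0.81, -0.17], [0, 0, 0.138]]])

```text
time: 36.25
eef_pos: [0.4691, -0.1203, 0.09]
ee_rot: [-0.0, 0.537, 0.843, -0.0]
wrist_force: [-0.9, 1.2, 0.4]
gripper_width: 0.0314
grip_force: 60.2
```

Call:
play_rows(series=[[[-0.2, -0.12, 0], [0, 0, 0.017]], [[-0.39, -0.24, 0], [0, 0, 0.034]], [[-0.59, -0.35, 0], [0, 0, 0.05]], [[-0.78, -0.47, 0], [0, 0, 0.067]], [[-0.98, -0.59, 0], [0, 0, 0.084]], [[-0.98, -0.59, 0], [0, 0, 0.084]], [[-0.98, -0.59, 0], [0, 0, 0.084]]])

```text
time: 36.95
eef_pos: [0.4575, -0.2331, 0.0902]
ee_rot: [-0.0, 0.591, 0.807, 0.0]
wrist_force: [0.2, 0.2, -0.5]
gripper_width: 0.0315
grip_force: 60.2
```

Call:
play_rows(series=[[[-0.15, -0.07, 0], [0, 0, 0.012]], [[-0.3, -0.13, 0], [0, 0, 0.025]], [[-0.46, -0.2, 0], [0, 0, 0.037]], [[-0.46, -0.2, 0], [0, 0, 0.037]], [[-0.46, -0.2, 0], [0, 0, 0.037]]])

```text
time: 37.45
eef_pos: [0.452, -0.2844, 0.0905]
ee_rot: [-0.0, 0.615, 0.788, 0.0]
wrist_force: [0.5, 1.1, -0.1]
gripper_width: 0.0314
grip_force: 60.2
```

Run:
```python
from sim import *
k=cal("wrist"); im=imaging.get_image("wrist"); s=status.state(); print(s["time"],s["eef_pos"],s["gripper_width"],(quat(s["ee_rot"]).inv()*ori(0,-75.84)).as_rotvec(degrees=True).round(2))
q=(.4437,-.298,.2472)
for pts,c in [([[-.065,.09,.006],[-.065,-.09,.006],[.065,-.09,.006],[.065,.09,.006]],(0,0,255)),([[.057,.082,.02],[.057,-.09,.02]],(0,255,0)),([[.057,.082,.02],[-.065,.082,.02]],(0,255,0)),([[.057,.082,.006],[.057,-.09,.006]],(255,0,255)),([[.057,.082,.006],[-.065,.082,.006]],(255,0,255))]:
    cv2.polylines(im,[proj(k,rect(*q,pts)).round().astype(int)],len(pts)>2,c,1)
cv2.imwrite("pics/wrist11.png",cv2.resize(im,(800,600),interpolation=cv2.INTER_CUBIC)); np.savez("w11.npz",**k)
```

```text
37.5 [ 0.45211385 -0.28386651  0.09059197] 0.03183493811924885 [ 0.   -0.02 -0.02]
```

View pics/wrist11.png

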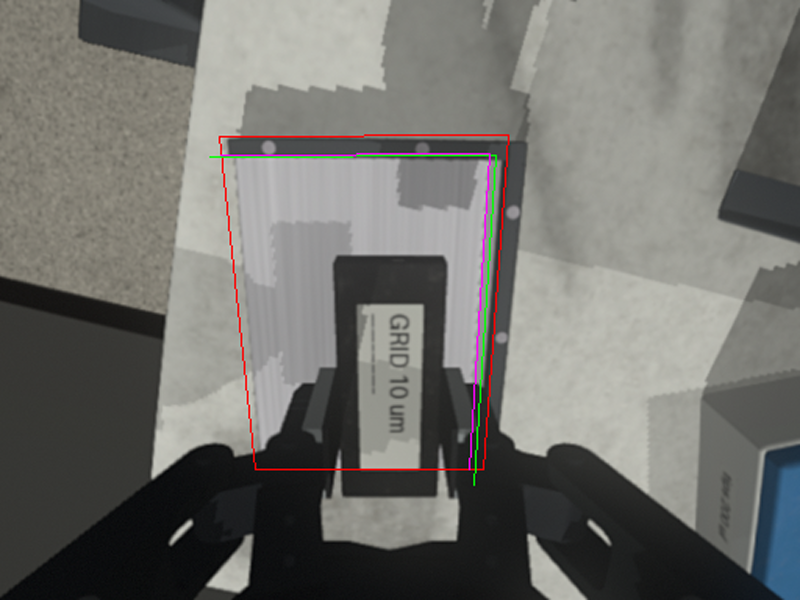

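The tray picture shows the long stop on the right (outer top corner 527,141) and the short stop at the top (left outer corner 229,140). The plate's left edge runs (235,157)–(265,440), and the case is held parallel to it. The tray is a few millimetres off my fit, so I refit it.

Run:
```python
from sim import *
k=dict(np.load("w11.npz")); im=cv2.imread("pics/wrist11.png")
z=1.5625; c=lambda l:(np.array(l,float)-.28)/z
pts=[[.065,.09,.02],[-.065,.09,.02],[-.065,.082,.02]]; uv=c([(527,141),(229,140),(230,157)])
# lines: left plate edge (x only), long stop outer right edge
def f(q):
    r=list((proj(k,rect(*q,pts))-uv).ravel())
    for a,b,zz,l in [(-.065,0,.006,[(236,165),(250,300),(262,420)]),(.065,0,.02,[(521,200),(510,320)])]:
        A,B=proj(k,rect(*q,[[a,.09,zz],[a,-.09,zz]])); n=np.array([-(B-A)[1],(B-A)[0]])/np.linalg.norm(B-A)
        r+=[float((p-A)@n) for p in c(l)]
    return r
s=least_squares(f,[.4437,-.298,.2472],loss="soft_l1"); q=s.x; print(q,np.round(s.fun,1))
# case in hand: 
C=c([(334,258),(446,258)]); print("case far corners px->world at z~.093", )
s0=status.state(); zc=s0["eef_pos"][2]-.0044+.01
W=back(k,C,zc); ca,sa=np.cos(q[2]),np.sin(q[2])
print([(ca*(w[0]-q[0])+sa*(w[1]-q[1]),-sa*(w[0]-q[0])+ca*(w[1]-q[1])) for w in W])
t=s0["eef_pos"]; print("tcp local",(ca*(t[0]-q[0])+sa*(t[1]-q[1]),-sa*(t[0]-q[0])+ca*(t[1]-q[1])))
np.save("tray.npy",q)
```

```text
[ 0.45019941 -0.29818315  0.23986529] [ 2.7 -0.2 -3.3 -0.4 -2.9  1.2  0.2 -0.6 -1.1  2.9  2.6]
case far corners px->world at z~.093
[(np.float64(-0.010788496695586663), np.float64(0.05810370869068344)), (np.float64(0.021723589367133925), np.float64(0.05827479299860803))]
tcp local (np.float64(0.005260858744929489), np.float64(0.01345193804120925))
```

Call:
play_rows(series=[[[0, 0, 0.17], [0, 0, 0]], [[0, 0, 0.34], [0, 0, 0]], [[0, 0, 0.51], [0, 0, 0]], [[0, 0, 0.66], [0, 0, 0]], [[0, 0, 0.74], [0, 0, 0]], [[0, 0, 0.78], [0, 0, 0]], [[0, 0, 0.797], [0, 0, 0]], [[0, 0, 0.797], [0, 0, 0]], [[0, 0, 0.797], [0, 0, 0]]])

```text
time: 38.4
eef_pos: [0.4524, -0.284, 0.0114]
ee_rot: [0.0, 0.615, 0.789, 0.0]
wrist_force: [0.2, 0.2, -0.0]
gripper_width: 0.0318
grip_force: 60.2
```

Call:
play_rows(series=[[[0, 0, 0], [0, 0, 0]], [[0, 0, 0], [0, 0, 0]], [[0, 0, 0], [0, 0, 0]], [[0, 0, 0], [0, 0, 0]], [[0, 0, 0], [0, 0, 0]]], hand=0.55)

```text
time: 38.9
eef_pos: [0.4521, -0.2839, 0.011]
ee_rot: [-0.0, 0.615, 0.789, -0.0]
wrist_force: [0.5, 0.1, -0.3]
gripper_width: 0.0472
grip_force: 0.0
```

Call:
play_rows(series=[[[0, 0, -0.2], [0, 0, 0]], [[0, 0, -0.4], [0, 0, 0]], [[0, 0, -0.6], [0, 0, 0]], [[0, 0, -0.8], [0, 0, 0]], [[0, 0, -0.8], [0, 0, 0]], [[0, 0, -0.8], [0, 0, 0]]])

```text
time: 39.5
eef_pos: [0.4521, -0.2841, 0.091]
ee_rot: [0.0, 0.615, 0.789, -0.0]
wrist_force: [-0.6, -1.2, -0.6]
gripper_width: 0.0468
grip_force: 0.0
```

```bash
cat > tl.py <<'E'
from sim import *
def loc(q,W): 
    ca,sa=np.cos(q[2]),np.sin(q[2]); W=np.atleast_2d(W); d=W[:,:2]-q[:2]; return np.c_[ca*d[:,0]+sa*d[:,1],-sa*d[:,0]+ca*d[:,1]]
def caserect(fn,ctr,zz=.014,ang=.24):
    k=cal("wrist"); im=imaging.get_image("wrist"); cv2.imwrite(fn,im)
    m=(im.max(2)<75).astype(np.uint8); box=np.zeros_like(m)
    P=proj(k,rect(*ctr,ang,[[-.026,.055,zz],[.026,.055,zz],[.026,-.055,zz],[-.026,-.055,zz]])); cv2.fillPoly(box,[P.round().astype(int)],1)
    m=cv2.morphologyEx(m*box,cv2.MORPH_CLOSE,np.ones((25,25))); n,l,st,c=cv2.connectedComponentsWithStats(m); i=1+st[1:,4].argmax()
    ct=cv2.findContours((l==i).astype(np.uint8),cv2.RETR_EXTERNAL,cv2.CHAIN_APPROX_NONE)[0][0][:,0].astype(float)
    W=back(k,ct,zz)[:,:2]; return cv2.minAreaRect((W*1000).astype(np.float32)),W,P.round().tolist()
E
python3 - <<'E'
from tl import *
q=np.load("tray.npy"); s=status.state(); print(s["time"],s["eef_pos"],s["gripper_width"])
r,W,P=caserect("pics/wrist12.png",(.453,-.284)); print(r,loc(q,np.array(r[0])/1000),P)
E
```

```text
39.5 [ 0.45210418 -0.28409165  0.09096505] 0.04676068792917165
((452.4477844238281, -282.3919677734375), (33.333621978759766, 86.81502532958984), 13.887539863586426) [[0.00593554 0.01480493]] [[213.0, 122.0], [287.0, 122.0], [281.0, 260.0], [217.0, 259.0]]
```

Call:
play_rows(series=[[[0, -0.25, 0], [0, 0, 0]], [[0, -0.5, 0], [0, 0, 0]], [[0, -0.5, 0], [0, 0, 0]], [[0, -0.5, 0], [0, 0, 0]]], hand=0)

```text
time: 39.95
eef_pos: [0.4033, -0.2961, 0.0904]
ee_rot: [-0.0, 0.615, 0.789, 0.0]
wrist_force: [0.1, 1.3, -0.4]
gripper_width: 0.0002
grip_force: 0.0
```

Call:
play_rows(series=[[[0, 0, 0.2], [0, 0, 0]], [[0, 0, 0.4], [0, 0, 0]], [[0, 0, 0.6], [0, 0, 0]], [[0, 0, 0.75], [0, 0, 0]], [[0, 0, 0.8], [0, 0, 0]], [[0, 0, 0.8], [0, 0, 0]], [[0, 0, 0.8], [0, 0, 0]]])

```text
time: 40.65
eef_pos: [0.4042, -0.296, 0.0114]
ee_rot: [0.0, 0.614, 0.789, 0.0]
wrist_force: [0.8, 0.9, 0.1]
gripper_width: -0.0003
grip_force: 0.0
```

Call:
play_rows(series=[[[0, 0.08, 0], [0, 0, 0]], [[0, 0.14, 0], [0, 0, 0]], [[0, 0.2, 0], [0, 0, 0]], [[0, 0.26, 0], [0, 0, 0]], [[0, 0.32, 0], [0, 0, 0]], [[0, 0.38, 0], [0, 0, 0]], [[0, 0.44, 0], [0, 0, 0]], [[0, 0.46, 0], [0, 0, 0]], [[0, 0.46, 0], [0, 0, 0]]])

```text
time: 41.55
eef_pos: [0.4485, -0.2847, 0.0109]
ee_rot: [-0.0, 0.615, 0.789, 0.0]
wrist_force: [-0.4, 0.1, -0.9]
gripper_width: -0.0
grip_force: 0.0
```

Run:
```python
from tl import *
q=np.load("tray.npy"); s=status.state(); print(s["time"],s["eef_pos"],loc(q,s["eef_pos"]),s["gripper_width"],s["wrist_force"])
r,W,P=caserect("pics/wrist13.png",(.472,-.278)); print(r,loc(q,np.array(r[0])/1000))
```

```text
41.55 [ 0.44850244 -0.28467286  0.01089166] [[0.00156127 0.01352664]] -2.8336581902905663e-05 [-0.391459    0.05429775 -0.91754091]
((473.2406005859375, -283.00946044921875), (51.8387565612793, 99.95185852050781), 13.851568222045898) [[0.02598636 0.00926533]]
```

Call:
play_rows(series=[[[0, 0.02, 0], [0, 0, 0]], [[0, 0.04, 0], [0, 0, 0]], [[0, 0.06, 0], [0, 0, 0]], [[0, 0.06, 0], [0, 0, 0]]])

```text
time: 42.0
eef_pos: [0.4544, -0.2833, 0.011]
ee_rot: [0.0, 0.615, 0.789, 0.0]
wrist_force: [-0.1, -0.1, 0.3]
gripper_width: -0.0003
grip_force: 0.0
```

Call:
play_rows(series=[[[0, 0.015, 0], [0, 0, 0]], [[0, 0.03, 0], [0, 0, 0]], [[0, 0.03, 0], [0, 0, 0]], [[0, 0.03, 0], [0, 0, 0]]])

```text
time: 42.4
eef_pos: [0.457, -0.2826, 0.0109]
ee_rot: [-0.0, 0.615, 0.789, 0.0]
wrist_force: [-0.5, -0.2, 0.2]
gripper_width: -0.0002
grip_force: 0.0
```

Call:
play_rows(series=[[[0, 0.015, 0], [0, 0, 0]], [[0, 0.025, 0], [0, 0, 0]], [[0, 0.025, 0], [0, 0, 0]]])

```text
time: 42.7
eef_pos: [0.4596, -0.282, 0.0109]
ee_rot: [-0.0, 0.615, 0.789, 0.0]
wrist_force: [0.3, 0.7, -0.8]
gripper_width: -0.0005
grip_force: 0.0
```

Run:
```python
from tl import *
q=np.load("tray.npy"); s=status.state(); k=cal("wrist"); im=imaging.get_image("wrist"); cv2.imwrite("pics/wrist14.png",im)
print(s["time"],s["eef_pos"],loc(q,s["eef_pos"]),s["wrist_force"])
# brightness profile along tray x at local y=.035..0.045, at z=.016
for y in (.03,.045):
    X=np.arange(-.01,.07,.003); P=rect(*q,np.c_[X,0*X+y,0*X+.016]); uv=proj(k,P).round().astype(int)
    print(y,[(int(x*1000),int(im[v,u].max())) for x,(u,v) in zip(X,uv)])
```

```text
42.7 [ 0.45957198 -0.28196177  0.01094753] [[0.01295797 0.01353031]] [ 0.2718506   0.68749148 -0.81609031]
0.03 [(-10, 163), (-7, 171), (-4, 184), (0, 159), (2, 186), (4, 169), (8, 131), (11, 133), (14, 132), (17, 105), (19, 48), (23, 46), (26, 45), (28, 129), (32, 99), (34, 184), (38, 109), (41, 108), (44, 184), (47, 142), (49, 51), (53, 52), (56, 51), (59, 78), (62, 81), (65, 198), (68, 191)]
0.045 [(-10, 190), (-7, 193), (-4, 189), (0, 186), (2, 188), (4, 171), (8, 134), (11, 134), (14, 133), (17, 108), (19, 58), (23, 44), (26, 42), (28, 49), (32, 48), (34, 47), (38, 47), (41, 53), (44, 58), (47, 62), (49, 45), (53, 44), (56, 47), (59, 74), (62, 79), (65, 161), (68, 163)]
```

Call:
play_rows(series=[[[0, 0.015, 0], [0, 0, 0]], [[0, 0.03, 0], [0, 0, 0]], [[0, 0.03, 0], [0, 0, 0]]])

```text
time: 43.05
eef_pos: [0.4607, -0.2817, 0.0106]
ee_rot: [-0.001, 0.615, 0.789, -0.001]
wrist_force: [-8.6, -1.6, 3.8]
gripper_width: 0.0003
grip_force: 4.5
```

Call:
play_rows(series=[[[0, 0.015, 0], [0, 0, 0]], [[0, 0.015, 0], [0, 0, 0]], [[0, 0.015, 0], [0, 0, 0]]])

```text
time: 43.35
eef_pos: [0.4609, -0.2816, 0.0104]
ee_rot: [-0.002, 0.615, 0.788, -0.002]
wrist_force: [-16.0, -1.9, 7.5]
gripper_width: -0.0004
grip_force: 7.6
```

Call:
play_rows(series=[[[0, 0.015, 0], [0, 0, 0]], [[0, 0.015, 0], [0, 0, 0]], [[0, 0.015, 0], [0, 0, 0]]])

```text
time: 43.65
eef_pos: [0.4611, -0.2816, 0.0103]
ee_rot: [-0.003, 0.615, 0.788, -0.003]
wrist_force: [-22.2, -3.8, 14.2]
gripper_width: 0.0
grip_force: 11.5
```

Call:
play_rows(series=[[[0, -0.1, 0], [0, 0, 0]], [[0, -0.2, 0], [0, 0, 0]], [[0, -0.2, 0], [0, 0, 0]]])

```text
time: 43.95
eef_pos: [0.4446, -0.286, 0.0109]
ee_rot: [-0.0, 0.615, 0.789, -0.0]
wrist_force: [0.1, -0.0, 0.9]
gripper_width: 0.0
grip_force: 0.0
```

Call:
play_rows(series=[[[0, 0, -0.25], [0, 0, 0]], [[0, 0, -0.5], [0, 0, 0]], [[0, 0, -0.8], [0, 0, 0]], [[0, 0, -0.8], [0, 0, 0]], [[0, 0, -0.8], [0, 0, 0]]])

```text
time: 44.45
eef_pos: [0.4462, -0.2857, 0.0913]
ee_rot: [0.001, 0.615, 0.789, 0.0]
wrist_force: [-0.1, 0.5, -0.6]
gripper_width: 0.0001
grip_force: 0.0
```

Run:
```python
from tl import *
q=np.load("tray.npy"); s=status.state(); l=loc(q,s["eef_pos"])[0]; print(s["time"],s["eef_pos"],l,s["wrist_force"],(quat(s["ee_rot"]).inv()*ori(0,-75.84)).as_rotvec(degrees=True).round(2))
r,W,P=caserect("pics/wrist15.png",(.4802,-.2744)); print(r,loc(q,np.array(r[0])/1000))
k=cal("wrist"); im=cv2.imread("pics/wrist15.png")
for y in (.03,.0,-.02):
    X=np.arange(.01,.07,.002); uv=proj(k,rect(*q,np.c_[X,0*X+y,0*X+.016])).round().astype(int); print(y,[(round(x*1000),int(im[v,u].max())) for x,(u,v) in zip(X,uv)])
for x in (.03,.045):
    Y=np.r_[np.arange(-.06,-.01,.003),np.arange(.04,.09,.003)]; uv=proj(k,rect(*q,np.c_[0*Y+x,Y,0*Y+.016])).round().astype(int); print(x,[(round(y*1000),int(im[v,u].max())) for y,(u,v) in zip(Y,uv)])
wp=rect(*q,[[.036,-.058,0]])[0]; print("shift tool", (quat(s["ee_rot"]).inv().apply(wp-s["eef_pos"]*[1,1,0])/.1).round(3))
run(s["joints"],[(wp[0],wp[1],.11,0,-75.84),(wp[0],wp[1],.03,0,-75.84)])
```

```text
44.45 [ 0.44624026 -0.28573254  0.09129683] [-0.00088789  0.01303473] [-0.1188453   0.45816716 -0.58108871] [ 0.05  0.05 -0.03]
((480.1894836425781, -274.41876220703125), (52.654449462890625, 110.07080078125), 13.795106887817383) [[0.0347772  0.01595922]]
0.03 [(10, 164), (12, 163), (14, 161), (16, 141), (18, 138), (20, 66), (22, 52), (24, 54), (26, 51), (28, 158), (30, 161), (32, 140), (34, 161), (36, 160), (38, 141), (40, 131), (42, 132), (44, 160), (46, 162), (48, 73), (50, 48), (52, 51), (54, 47), (56, 65), (58, 70), (60, 70), (62, 68), (64, 168), (66, 169), (68, 167)]
0.0 [(10, 161), (12, 160), (14, 159), (16, 151), (18, 136), (20, 74), (22, 52), (24, 50), (26, 49), (28, 159), (30, 161), (32, 160), (34, 160), (36, 160), (38, 146), (40, 147), (42, 157), (44, 160), (46, 160), (48, 64), (50, 54), (52, 52), (54, 49), (56, 71), (58, 135), (60, 139), (62, 109), (64, 169), (66, 167), (68, 164)]
-0.02 [(10, 131), (12, 160), (14, 155), (16, 146), (18, 135), (20, 67), (22, 45), (24, 48), (26, 48), (28, 48), (30, 48), (32, 48), (34, 48), (36, 48), (38, 49), (40, 48), (42, 48), (44, 49), (4
[... 554 characters left out ...]
1, 160), (-48, 149), (-45, 163), (-42, 157), (-39, 162), (-36, 151), (-33, 161), (-30, 164), (-27, 104), (-24, 48), (-21, 49), (-18, 49), (-15, 115), (-12, 162), (40, 161), (43, 162), (46, 45), (49, 47), (52, 49), (55, 48), (58, 42), (61, 122), (64, 121), (67, 122), (70, 142), (73, 167), (76, 165), (79, 167), (82, 108), (85, 70), (88, 70)]
shift tool [-0.713  0.364  0.001]
(np.float64(0.4989478957369317), np.float64(-0.345970022534277), 0.11, 0, -75.84) [1.02, 0.79, -0.78, 1.73, 0.68, 0.91, 0.2] err 0.0 0.0 elbow [0.17, -0.36, 0.68]
(np.float64(0.4989478957369317), np.float64(-0.345970022534277), 0.03, 0, -75.84) [0.97, 0.89, -0.7, 1.75, 0.78, 0.79, 0.13] err 0.0 0.0 elbow [0.2, -0.38, 0.63]
```

Call:
play_rows(series=[[[-0.24, 0.12, 0], [0, 0, 0]], [[-0.48, 0.24, 0], [0, 0, 0]], [[-0.71, 0.37, 0], [0, 0, 0]], [[-0.71, 0.37, 0], [0, 0, 0]], [[-0.71, 0.37, 0], [0, 0, 0]]])

```text
time: 45.0
eef_pos: [0.4988, -0.3447, 0.0896]
ee_rot: [-0.001, 0.615, 0.789, 0.0]
wrist_force: [-0.3, 0.3, 0.2]
gripper_width: -0.0003
grip_force: 0.0
```

Call:
play_rows(series=[[[0, 0, 0.2], [0, 0, 0]], [[0, 0, 0.4], [0, 0, 0]], [[0, 0, 0.6], [0, 0, 0]], [[0, 0, 0.75], [0, 0, 0]], [[0, 0, 0.8], [0, 0, 0]], [[0, 0, 0.8], [0, 0, 0]], [[0, 0, 0.8], [0, 0, 0]]])

```text
time: 45.7
eef_pos: [0.4994, -0.3453, 0.0115]
ee_rot: [0.0, 0.615, 0.789, 0.0]
wrist_force: [-0.0, -0.5, 0.0]
gripper_width: 0.0001
grip_force: 0.0
```

Call:
play_rows(series=[[[0.06, 0, 0], [0, 0, 0]], [[0.12, 0, 0], [0, 0, 0]], [[0.17, 0, 0], [0, 0, 0]], [[0.22, 0, 0], [0, 0, 0]], [[0.27, 0, 0], [0, 0, 0]], [[0.32, 0, 0], [0, 0, 0]], [[0.36, 0, 0], [0, 0, 0]], [[0.38, 0, 0], [0, 0, 0]], [[0.38, 0, 0], [0, 0, 0]]])

```text
time: 46.6
eef_pos: [0.4897, -0.3082, 0.011]
ee_rot: [-0.0, 0.614, 0.789, -0.0]
wrist_force: [-0.3, -0.3, -0.1]
gripper_width: 0.0001
grip_force: 0.0
```

Call:
play_rows(series=[[[0.015, 0, 0], [0, 0, 0]], [[0.03, 0, 0], [0, 0, 0]], [[0.03, 0, 0], [0, 0, 0]]])

```text
time: 46.9
eef_pos: [0.489, -0.3053, 0.0109]
ee_rot: [-0.0, 0.615, 0.789, 0.0]
wrist_force: [-0.6, 0.3, 1.2]
gripper_width: 0.0
grip_force: 0.0
```

Run:
```python
from tl import *
q=np.load("tray.npy"); s=status.state(); l=loc(q,s["eef_pos"])[0]; print(s["time"],s["eef_pos"],l,s["wrist_force"])
k=cal("wrist"); im=imaging.get_image("wrist")
for x in (.03,.045):
    Y=np.arange(.05,.09,.002); uv=proj(k,rect(*q,np.c_[0*Y+x,Y,0*Y+.016])).round().astype(int); print(x,[(round(y*1000),int(im[v,u].max())) for y,(u,v) in zip(Y,uv)])
```

```text
46.9 [ 0.48902943 -0.30532069  0.01092184] [ 0.03602263 -0.01615811] [-0.57733834  0.30833822  1.16558298]
0.03 [(50, 178), (52, 178), (54, 178), (56, 140), (58, 163), (60, 127), (62, 127), (64, 126), (66, 76), (68, 36), (70, 37), (72, 34), (74, 34), (76, 32), (78, 30), (80, 109), (82, 33), (84, 52), (86, 53), (88, 53)]
0.045 [(50, 125), (52, 125), (54, 126), (56, 126), (58, 126), (60, 125), (62, 125), (64, 126), (66, 72), (68, 32), (70, 31), (72, 31), (74, 31), (76, 31), (78, 29), (80, 128), (82, 33), (84, 51), (86, 52), (88, 52)]
```

Case end is at about 79 and the stop at about 82, so roughly 2–3 mm remain.

Call:
play_rows(series=[[[0.015, 0, 0], [0, 0, 0]], [[0.025, 0, 0], [0, 0, 0]], [[0.025, 0, 0], [0, 0, 0]]])

```text
time: 47.25
eef_pos: [0.4884, -0.3029, 0.0109]
ee_rot: [-0.0, 0.615, 0.789, 0.0]
wrist_force: [-0.8, -1.1, 0.2]
gripper_width: 0.0006
grip_force: 0.0
```

Call:
play_rows(series=[[[0.015, 0, 0], [0, 0, 0]], [[0.015, 0, 0], [0, 0, 0]], [[0.015, 0, 0], [0, 0, 0]]])

```text
time: 47.55
eef_pos: [0.488, -0.3026, 0.0111]
ee_rot: [0.0, 0.615, 0.789, -0.0]
wrist_force: [-0.1, -5.2, 0.3]
gripper_width: 0.0001
grip_force: 2.6
```

Call:
play_rows(series=[[[0.01, 0, 0], [0, 0, 0]], [[0.01, 0, 0], [0, 0, 0]], [[0.01, 0, 0], [0, 0, 0]]])

```text
time: 47.85
eef_pos: [0.4878, -0.3024, 0.0112]
ee_rot: [0.001, 0.615, 0.788, -0.001]
wrist_force: [0.8, -10.2, 0.2]
gripper_width: -0.0001
grip_force: 4.8
```

Call:
play_rows(series=[[[-0.08, 0, 0], [0, 0, 0]], [[-0.16, 0, 0], [0, 0, 0]], [[-0.16, 0, 0], [0, 0, 0]]])

```text
time: 48.15
eef_pos: [0.4918, -0.3173, 0.0108]
ee_rot: [0.0, 0.615, 0.788, -0.0]
wrist_force: [-0.9, -0.8, -0.2]
gripper_width: -0.0
grip_force: 0.0
```

Call:
play_rows(series=[[[0, 0, -0.25], [0, 0, 0]], [[0, 0, -0.5], [0, 0, 0]], [[0, 0, -0.8], [0, 0, 0]], [[0, 0, -0.8], [0, 0, 0]], [[0, 0, -0.8], [0, 0, 0]]])

```text
time: 48.65
eef_pos: [0.4918, -0.3163, 0.0912]
ee_rot: [0.0, 0.615, 0.789, -0.0]
wrist_force: [-0.5, 0.4, -0.1]
gripper_width: 0.0001
grip_force: 0.0
```

```bash
cat > chk.py <<'E'
from tl import *
q=np.load("tray.npy"); s=status.state(); l=loc(q,s["eef_pos"])[0]; print(s["time"],s["eef_pos"],l,s["wrist_force"])
k=cal("wrist"); im=imaging.get_image("wrist"); cv2.imwrite("pics/w16.png",im); g=cv2.GaussianBlur(im,(1,1),0).max(2).astype(np.float32)
def edge(a,b,n=200,thr=None):  # positions of strong gradients along line
    t=np.linspace(0,1,n); P=rect(*q,np.c_[a[0]+t*(b[0]-a[0]),a[1]+t*(b[1]-a[1]),0*t+.016]); uv=proj(k,P).astype(np.float32)
    v=cv2.remap(g,uv[:,0].reshape(1,-1),uv[:,1].reshape(1,-1),cv2.INTER_LINEAR)[0]; return t,v
for y in (.0,.02,.04,.06,.075):
    t,v=edge((.005,y),(.03,y)); i=np.argmin(np.gradient(cv2.GaussianBlur(v.reshape(1,-1),(15,1),3)[0])); print("left edge y",y,round(5+25*t[i],1), end="; ")
    t,v=edge((.048,y),(.066,y),40); print(v[::3].astype(int))
for x in (.028,.04,.05):
    t,v=edge((x,.07),(x,.09),40); print("end x",x,v[::3].astype(int))
E
python3 chk.py
```

```text
48.65 [ 0.49176716 -0.31630285  0.09115168] [ 0.03607293 -0.02747626] [-0.45799384  0.35599722 -0.08933303]
left edge y 0.0 20.6; [ 46  46  47  47  45  49  83 120 126 127  97  87 117 150]
left edge y 0.02 20.6; [ 56  44  46  46  45  47  62  65  65  64  62  85 138 156]
left edge y 0.04 20.3; [ 55  45  46  44  48  48  57  63  61  60  56  69  92 125]
left edge y 0.06 20.3; [40 36 37 35 49 48 50 87 91 93 94 61 83 99]
left edge y 0.075 20.2; [32 32 32 31 48 52 39 44 44 45 45 46 76 77]
end x 0.028 [44 42 42 41 41 40 40 37 50 60 60 60 59 62]
end x 0.04 [38 39 38 38 38 38 37 35 48 58 52 45 44 62]
end x 0.05 [32 32 32 33 35 36 32 32 34 43 43 44 42 65]
```

Call:
play_rows(series=[[[0.3, -0.22, 0], [0, 0, 0]], [[0.645, -0.45, 0], [0, 0, 0]], [[0.645, -0.45, 0], [0, 0, 0]], [[0.645, -0.45, 0], [0, 0, 0]], [[0.645, -0.45, 0], [0, 0, 0]]])

```text
time: 49.2
eef_pos: [0.4328, -0.2649, 0.0905]
ee_rot: [-0.0, 0.615, 0.789, 0.0]
wrist_force: [-0.7, -0.5, -0.0]
gripper_width: -0.0
grip_force: 0.0
```

Call:
play_rows(series=[[[0, 0, 0.2], [0, 0, 0]], [[0, 0, 0.4], [0, 0, 0]], [[0, 0, 0.6], [0, 0, 0]], [[0, 0, 0.75], [0, 0, 0]], [[0, 0, 0.8], [0, 0, 0]], [[0, 0, 0.8], [0, 0, 0]], [[0, 0, 0.8], [0, 0, 0]]])

```text
time: 49.9
eef_pos: [0.4328, -0.2647, 0.0114]
ee_rot: [0.0, 0.615, 0.789, 0.0]
wrist_force: [0.3, -1.6, 0.2]
gripper_width: 0.0004
grip_force: 0.0
```

Call:
play_rows(series=[[[0, 0.05, 0], [0, 0, 0]], [[0, 0.1, 0], [0, 0, 0]], [[0, 0.15, 0], [0, 0, 0]], [[0, 0.18, 0], [0, 0, 0]], [[0, 0.21, 0], [0, 0, 0]], [[0, 0.21, 0], [0, 0, 0]]])

```text
time: 50.5
eef_pos: [0.4531, -0.2592, 0.011]
ee_rot: [-0.0, 0.614, 0.789, 0.0]
wrist_force: [0.5, 0.4, 0.5]
gripper_width: -0.0001
grip_force: 0.0
```

Call:
play_rows(series=[[[0, 0.015, 0], [0, 0, 0]], [[0, 0.025, 0], [0, 0, 0]], [[0, 0.025, 0], [0, 0, 0]]])

```text
time: 50.8
eef_pos: [0.455, -0.2588, 0.0109]
ee_rot: [-0.0, 0.615, 0.789, -0.0]
wrist_force: [0.1, -0.3, 0.5]
gripper_width: 0.0002
grip_force: 0.1
```

Call:
play_rows(series=[[[0, 0.015, 0], [0, 0, 0]], [[0, 0.025, 0], [0, 0, 0]], [[0, 0.025, 0], [0, 0, 0]]])

```text
time: 51.1
eef_pos: [0.4554, -0.2588, 0.0106]
ee_rot: [-0.001, 0.615, 0.789, -0.002]
wrist_force: [-11.8, -1.5, 7.1]
gripper_width: -0.0003
grip_force: 5.8
```

Call:
play_rows(series=[[[0, 0.01, 0], [0, 0, 0]], [[0, 0.01, 0], [0, 0, 0]], [[0, 0.01, 0], [0, 0, 0]]])

```text
time: 51.4
eef_pos: [0.4556, -0.2588, 0.0104]
ee_rot: [-0.002, 0.615, 0.788, -0.002]
wrist_force: [-14.8, -3.0, 7.7]
gripper_width: -0.0001
grip_force: 7.8
```

Call:
play_rows(series=[[[0, -0.1, 0], [0, 0, 0]], [[0, -0.2, 0], [0, 0, 0]], [[0, -0.2, 0], [0, 0, 0]]])

```text
time: 51.7
eef_pos: [0.4378, -0.2635, 0.0109]
ee_rot: [-0.0, 0.615, 0.789, -0.0]
wrist_force: [0.4, -0.1, -0.2]
gripper_width: 0.0
grip_force: 0.0
```

Call:
play_rows(series=[[[0, 0, -0.25], [0, 0, 0]], [[0, 0, -0.5], [0, 0, 0]], [[0, 0, -0.8], [0, 0, 0]], [[0, 0, -0.8], [0, 0, 0]], [[0, 0, -0.8], [0, 0, 0]]])

```text
time: 52.2
eef_pos: [0.4394, -0.2633, 0.0914]
ee_rot: [0.001, 0.615, 0.789, 0.0]
wrist_force: [-0.0, 0.5, -0.1]
gripper_width: 0.0001
grip_force: 0.0
```

Call:
play_rows(series=[[[-0.5, 0, -0.3], [0, 0, 0]], [[-0.8, 0, -0.6], [0, 0, 0]], [[-0.8, 0, -0.6], [0, 0, 0]], [[-0.8, 0, -0.6], [0, 0, 0]]])

```text
time: 52.6
eef_pos: [0.4585, -0.3409, 0.1503]
ee_rot: [-0.0, 0.615, 0.788, 0.0]
wrist_force: [-0.0, 0.8, -0.2]
gripper_width: -0.0001
grip_force: 0.0
```

```bash
python3 chk.py
python3 - <<'E'
from tl import *
for c in ("scene","side"):
    imaging.get_image(c); k=cal(c)
    for n,X in [("bottle",(.4595,.350,.06)),("canister",(.478,.242,.0475)),("case",None),("dish",None),("filter_cube",None)]:
        print(c,n,[(np.round(d["pixel"]).tolist(),round(d["score"],2)) for d in nets.recognise(n,c)[:2]],proj(k,[X]).round() if X else "")
E
```

```text
52.6 [ 0.45852157 -0.34091284  0.15032605] [-0.00206747 -0.04348345] [-0.02719311  0.83013166 -0.15033615]
left edge y 0.0 20.5; [ 49  48  49  50  50  51  79 120 133 134 122 111 151 158]
left edge y 0.02 20.5; [110  52  48  49  47  47  60  66  67  67  64  98 159 162]
left edge y 0.04 20.6; [117  54  47  48  45  42  56  65  66  65  64  78 124 134]
left edge y 0.06 20.7; [124  49  44  44  42  39  58 111 132 134 135  98 108 132]
left edge y 0.075 20.8; [ 41  42  43  42  41  40  49  61  62  63  60  59  97 118]
end x 0.028 [45 45 45 44 44 42 42 41 48 62 63 62 60 66]
end x 0.04 [45 42 42 43 43 43 42 39 48 61 61 61 60 68]
end x 0.05 [41 42 42 42 45 46 44 42 50 60 61 61 59 66]
scene bottle [([107.0, 156.0], 0.69)] [[116. 163.]]
scene canister [] [[150. 175.]]
scene case [([308.0, 252.0], 0.86)] 
scene dish [] 
scene filter_cube [([306.0, 254.0], 0.55), ([285.0, 168.0], 0.48)] 
side bottle [([124.0, 212.0], 0.84), ([163.0, 209.0], 0.44)] [[126. 210.]]
side canister [([163.0, 210.0], 0.71)] [[165. 210.]]
side case [] 
side dish [([238.0, 175.0], 0.46)] 
side filter_cube []
```

```bash
python3 -c "
from workcell import ticket; print(ticket.sign_off())"
```

```text
the job is handed in; nothing more can be done
None
```

I stood the bottle and canister upright in the grey crate, pushed the slide case into the tray corner against both stops, and handed the job in at about 53 s; the final pictures and push forces agree with this, but no verdict came back.

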